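Jog-mix the reagent cartridges and clear the dock

ROBOT

A 6-joint arm with a two-finger parallel gripper is mounted at the origin on a cart in front of the work surface, level with it; the furniture and walls round the work are solid. World frame = base frame: x ahead of the robot, y to its left, z up, the work surface at z = 0. Lengths are in m, angles in rad, forces in N, time in s.
With the tool pointing down it reaches from about 0.275 to 0.75 m from the base axis. Payload 10.2 kg.
Tool frame: the origin (TCP) lies on the mounting face of the last link; the fingertips stand 173 mm ahead of it and the grasp point (between the pads) lies 155 mm ahead of it; z points along the fingers, y is the line along which they close (so a half turn about z gives the same grasp; the last joint's range is limited). The gripper opens to 85 mm and grips with 20 to 120 N. Pads are 22 mm wide; open, the fingers measure 114 mm over their backs; the gripper's body (76 mm by 85 mm) begins 54 mm behind the grasp point. The pads swing forward as they close: fully open they stand 13 mm farther back than shut.
Start: joints at [-1.378, 0.313, 1.498, -0, 1.331, -0.223], TCP at [0.212, -0.48, 0.405] pointing down, gripper open.
Joint ranges: [-2.94, 2.94], [-0.97, 2.17], [0.19, 2.56], [-1.23, 4.37], [0.02, 3.11], [-2.88, 2.88]. Speed limits (rad/s): [2.39, 2.39, 3.01, 3.14, 3.14, 3.14].

INTERFACE

Orientations are given as a unit quaternion [w, x, y, z].
In Python, from workcell import arm, eyes gives the robot as it stands.
- The arm moves only by the tool step_arm, never from a script. Its argument "deltas" is a list of rows, each a list of 7 numbers: the shift along the tool's x, y, z as a fraction of full scale, then the turn, a rotation vector about the tool's x, y, z as a fraction of full scale, then the opening, from -1 (shut) to 1 (fully open). A call has exactly 8 rows; each row shifts and turns the commanded pose from where the row before left it, along the tool's axes as they then stand; what a row does not reach is not made up. Full scale, the value 1, is 0.25 m for a shift and 180 degrees for a turn. A row lasts 1/12 s, in which the tool goes at most 41.7 mm and 7.16 degrees, less where a joint would pass 70% of its speed; a pose out of reach is approached as far as the arm can. A call with a number of a shift or a turn outside -1 to 1 is refused whole. A call with a gripper value outside its range is refused whole. The fingers move at their own pace and stop on an object; "squeeze" is the grip in N (left out, the last holds). Time passes only in rows, so rows that do not move let the fingers close, or fill a call up. It gives the time, the measured TCP pose, the force, the opening and the grip force at its end, in the units of the state.
- arm.sense(): the state, without advancing time (a new reading comes with each control period).
- eyes.snapshot(name): name is "scene" or "side" or "wrist"; returns a dict with "color" (420x560x3 uint8, red, green, blue), "range_z" (420x560 float32, m along the optical axis (not along the pixel's ray), 0 where there is no reading), "fx", "fy", "cx", "cy" (pixels), "pose" (4x4, takes a point from camera to world coordinates); the wrist camera has in their place "hand_eye" (4x4, takes a point from camera to tool coordinates, whose origin is the TCP and whose axes are the flange's). Camera axes: x right, y up, looking along -z (the intrinsics and any distortion apply to the point x, -y, -z); pixel columns grow to the right and rows downward; lengths in m; the calibration is good to about 2 mm. The wrist camera is an equidistant fisheye: a pixel r from the principal point sees the ray r / f radians off the axis. A picture is of the moment at which its call begins: read the wrist's pose just before it.
- arm.sign_off(): hands the job in; it is judged then, once.
The state is a dict: "time": time; "joints": joint angles; "qd": joint speeds; "effort": joint torques, N m; "eef_pos": TCP position; "eef_rot": TCP orientation; "ft_force": force on the tool from outside, world axes, zero at the start; "torque": the same for the moment, N m; "finger_gap": finger opening in m; "grip_force": force on a finger pad.
Only numpy, scipy, OpenCV 4.12 (cv2) and the standard library are available. Lean on these libraries where they do the work, as an engineer would, in place of code of your own. Each camera call takes 0.05 s, during which the arm holds its last target. There are 200 camera calls.

TASK

Press every reagent cartridge (grey foot, white upright tab) on the bench flush into a recess of its own length in the mixer dock, tab up, then hold the jog button on the pendant fully down for at least eight seconds without a break and let it go. With the button released, take all the cartridges out again and set them side by side, tab up and flat on the floor of the small white tray. Do not shove or knock over the other things on the bench.

Things in the scene. Friction and masses are not known exactly. Their poses are not given: they have to be found in the camera images.
- mixer_dock: fixed aluminium mixing deck on a grey base, 140 x 112 mm at the base (x, y), deck 130 x 104 mm with its top 32 mm above the bench, four rectangular recesses in two rows; origin at the centre of the underside, x points away from the robot at yaw 0 and the long recesses lie on the +x side; it is turned up to 0.2 rad either way
- bay_long_0 (a point): long recess on the dock's +y side, recess 58 x 34 mm (dock x, y) and 14 mm deep with a 2 mm chamfer, for a cartridge with a 54 x 30 mm foot, long way along the dock's x; point at the centre of the recess floor, axes as the dock's; fully home the cartridge's origin is at this point (2 mm play each side) and the top of its foot is flush with the deck, only the tab stands proud
- bay_long_1 (a point): long recess on the dock's -y side, recess 58 x 34 mm (dock x, y) and 14 mm deep with a 2 mm chamfer, for a cartridge with a 54 x 30 mm foot, long way along the dock's x; point at the centre of the recess floor, axes as the dock's; fully home the cartridge's origin is at this point (2 mm play each side) and the top of its foot is flush with the deck, only the tab stands proud
- bay_short_0 (a point): short recess on the dock's +y side, recess 42 x 34 mm (dock x, y) and 14 mm deep with a 2 mm chamfer, for a cartridge with a 38 x 30 mm foot, long way along the dock's x; point at the centre of the recess floor, axes as the dock's; fully home the cartridge's origin is at this point (2 mm play each side) and the top of its foot is flush with the deck, only the tab stands proud
- bay_short_1 (a point): short recess on the dock's -y side, recess 42 x 34 mm (dock x, y) and 14 mm deep with a 2 mm chamfer, for a cartridge with a 38 x 30 mm foot, long way along the dock's x; point at the centre of the recess floor, axes as the dock's; fully home the cartridge's origin is at this point (2 mm play each side) and the top of its foot is flush with the deck, only the tab stands proud
- jog_button (a joint): travel of the momentary push button: 0 released, 0.006 m fully down; a spring of about 4 N at full travel pushes it back up; it counts as held above 0.004 m and as released below 0.0015 m
- jog_button_top (a point): centre of the top of the white round button cap (28 mm across) in a black housing on the fixed grey pendant box (64 x 64 x 24 mm); it is pressed straight down and this point moves with it
- spent_tray: fixed small white open tray, outside 90 x 130 x 24 mm (x, y, z), walls 2 mm, floor 2 mm thick; origin at the centre of the underside, z up; its y axis (long side) points roughly along the robot's x axis
- cartridge_long_0: loose plastic reagent cartridge (may be absent): flat grey foot 54 x 30 x 14 mm (x, y, z) with, centred on top, an upright white grip tab 30 mm long in x, 10 mm thick in y, 26 mm tall (overall height 40 mm); origin at the centre of the underside, z up, x along the length; symmetric under half a turn; 70 g, weight in the foot
- cartridge_long_1: loose plastic reagent cartridge (may be absent): flat grey foot 54 x 30 x 14 mm (x, y, z) with, centred on top, an upright white grip tab 30 mm long in x, 10 mm thick in y, 26 mm tall (overall height 40 mm); origin at the centre of the underside, z up, x along the length; symmetric under half a turn; 70 g, weight in the foot
- cartridge_short_0: loose plastic reagent cartridge (may be absent): flat grey foot 38 x 30 x 14 mm (x, y, z) with, centred on top, an upright white grip tab 30 mm long in x, 10 mm thick in y, 26 mm tall (overall height 40 mm); origin at the centre of the underside, z up, x along the length; symmetric under half a turn; 70 g, weight in the foot
- cartridge_short_1: loose plastic reagent cartridge (may be absent): flat grey foot 38 x 30 x 14 mm (x, y, z) with, centred on top, an upright white grip tab 30 mm long in x, 10 mm thick in y, 26 mm tall (overall height 40 mm); origin at the centre of the underside, z up, x along the length; symmetric under half a turn; 70 g, weight in the foot
- cup_lid: bystander: pale round cup lid lying flat, 50 mm across, 10 mm tall, origin at the underside
- marker: bystander: marker pen lying down, 18 x 134 x 19 mm, origin at the underside
- sample_cup: bystander: clear sample cup, 51 mm across, 64 mm tall, origin at the underside
- dropper: bystander: white dropper bottle with a coloured cap, 33 mm across, 94 mm tall, origin at the underside
Not all that is in view belongs to the job. What is shaped like the cartridge_short_0 but blue is not meant.

How it is judged:
By the outcome, as a careful person would: the job done as asked, in the order asked, and still so for the second after the job is handed in, with the robot touching nothing.
Of cartridge_long_0, cartridge_long_1, cartridge_short_0, cartridge_short_1 only 3 to 4 are there at a start; the rules pass over those that are not, and their reading is None.
At some moment in a run one of cartridge_long_0, cartridge_long_1, cartridge_short_0, cartridge_short_1 may be knocked a few centimetres aside while the robot is not near it.
Once in a run the grip may slacken for a moment while it holds something.
It also fails if it takes over 210 s, if anything falls off the work surface, if the arm or the gripper's body presses on something with over 40 N, if the wrist force passes 120 N, or if a joint passes its speed limit or range.

## Working session

There is one attempt and no reset: what is moved stays moved. The work goes in short steps, Python scripts to look and compute and a tool call to move; the robot and the scene stay as the last step left them, time stands still between calls to the robot, and variables do not carry over. Pictures are saved under pics/ and viewed, at most 14 in all, crops included, and the job is handed in when it is done.

Besides the shell and the picture viewer there is one more tool, called after "Emit:" by a JSON object that holds its "name" and its "arguments", one argument or row to a line. step_arm: Moves the arm, as the interface text tells. Its arguments: {"type":"object","properties":{"deltas":{"type":"array","items":{"type":"array","items":{"type":"number"}}},"squeeze":{"type":"number"}},"required":["deltas"]}

```bash
ls; mkdir -p pics; python3 - <<'E'
from workcell import arm, eyes
import cv2,numpy as np
print(arm.sense())
for n in("scene","side","wrist"):
    s=eyes.snapshot(n); cv2.imwrite(f"pics/{n}0.png",s["color"][:,:,::-1]); np.savez(f"pics/{n}0.npz",**s)
    print(n,{k:(v if k not in("color","range_z") else v.shape) for k,v in s.items()})
E
```

```text
pics
{'time': 0.0, 'joints': array([-1.37839230e+00,  3.13437185e-01,  1.49843290e+00,  1.35568720e-05,
        1.33098561e+00, -2.23404027e-01]), 'qd': array([-2.30229231e-04, -1.35013604e-03, -6.01463649e-04,  6.56658526e-04,
       -7.68086194e-05, -1.36622060e-06]), 'effort': array([-8.38709657e-04, -4.12260497e+01, -2.59741509e+01, -2.39042110e-04,
        4.16014896e-03,  1.05536725e-05]), 'eef_pos': array([ 0.21204329, -0.48023157,  0.40414307]), 'eef_rot': array([-6.31341847e-04,  9.78465831e-01,  2.06407896e-01,  1.63708128e-05]), 'ft_force': array([-0.05307575, -1.26351728,  0.3524622 ]), 'torque': array([ 0.01772838, -0.03795118,  0.04829628]), 'grip_force': 0.0, 'finger_gap': 0.08537177129057194}
scene {'color': (420, 560, 3), 'range_z': (420, 560), 'fx': 385.11581022982193, 'fy': 385.11581022982193, 'cx': 280.6164266965062, 'cy': 208.91187327235102, 'pose': array([[-0.78439727,  0.42379807, -0.45289747,  0.08521102],
       [-0.6201448 , -0.54984459,  0.55954567,  0.70456507],
       [-0.01188885,  0.71976811,  0.69411276,  0.6485257 ],
       [ 0.        ,  0.        , 
[... 249 characters left out ...]
7],
       [-0.36879696, -0.58134036,  0.72528076,  1.02384053],
       [ 0.00195247,  0.7797967 ,  0.62602979,  0.74460064],
       [ 0.        ,  0.        ,  0.        ,  1.        ]])}
wrist {'color': (420, 560, 3), 'range_z': (420, 560), 'fx': 325.19226210127806, 'fy': 325.19226210127806, 'cx': 281.53906013921176, 'cy': 209.64634225630482, 'hand_eye': array([[ 1.78029914e-04,  9.59029219e-01,  2.83307123e-01,
         7.22766150e-02],
       [ 9.99999953e-01, -9.96876974e-05, -2.90943940e-04,
         4.95699738e-04],
       [-2.50781505e-04,  2.83307161e-01, -9.59029191e-01,
         3.10991915e-02],
       [ 0.00000000e+00,  0.00000000e+00,  0.00000000e+00,
         1.00000000e+00]])}
```

View pics/scene0.png

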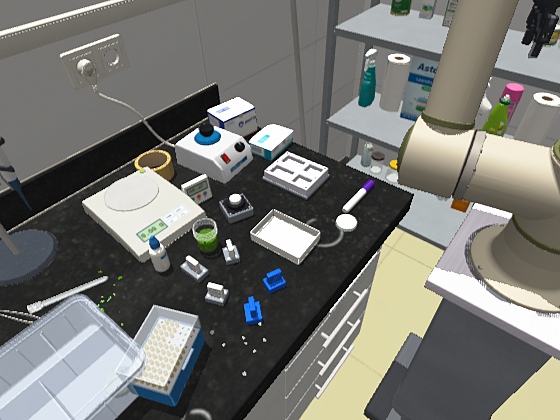

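View pics/side0.png

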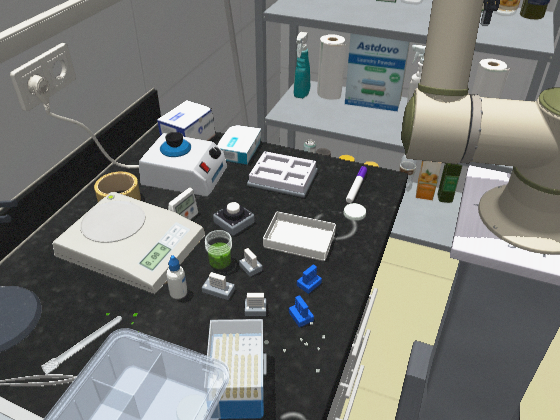

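Candidates (side image): grey and white at (251,260), (218,286) and (256,303). The blue ones at (310,278) and (302,312) are decoys. So there are three cartridges. Next I'll measure with the depth data.

```bash
cat > h.py <<'E'
import numpy as np,cv2
from scipy.spatial.transform import Rotation as R
def cloud(s,T=None):
    z=s["range_z"]; h,w=z.shape; v,u=np.mgrid[:h,:w]
    a=(u-s["cx"])/s["fx"]; b=(v-s["cy"])/s["fy"]
    if T is None: T=s["pose"]
    else:
        th=np.hypot(a,b); k=np.where(th>1e-6,np.tan(np.minimum(th,1.3))/np.maximum(th,1e-6),1); a,b=a*k,b*k
        z=np.where(th<1.2,z,0)
    P=np.stack([a*z,-b*z,-z],-1)@T[:3,:3].T+T[:3,3]; P[z<=0]=np.nan
    return P
def tool(st):
    T=np.eye(4); T[:3,:3]=R.from_quat(np.roll(st["eef_rot"],-1)).as_matrix(); T[:3,3]=st["eef_pos"]; return T
def comps(P,C,m,minpix=15):
    n,l,s,c=cv2.connectedComponentsWithStats(m.astype(np.uint8))
    out=[]
    for i in range(1,n):
        if s[i,4]<minpix: continue
        q=P[l==i][:,:2]; (cx,cy),(w,h),a=cv2.minAreaRect((q*1000).astype(np.float32))
        if w<h: w,h,a=h,w,a+90
        out.append((c[i].round(0),round(cx),round(cy),round(w),round(h),round((a+90)%180-90,1),np.nanmedian(P[l==i][:,2]).round(4),s[i,4],np.median(C[l==i],0).astype(int)))
    return out
E
python3 - <<'E'
from h import *
for n in("scene","side"):
    s=dict(np.load(f"pics/{n}0.npz")); P=cloud(s); C=s["color"].astype(int); Z=P[...,2]
    print(n)
    ok=(P[...,0]<.95)&(P[...,0]>.2)&(abs(P[...,1])<.5)
    for lo,hi in((.036,.044),(.009,.02),(.027,.035),(.02,.026)):
        print(lo)
        for c in comps(P,C,ok&(Z>lo)&(Z<hi),40): print(*c)
E
```

```text
scene
0.036
[242. 125.] 793 0 105 9 82.2 0.0409 72 [119 118 117]
[218. 163.] 732 184 199 99 44.5 0.0396 207 [121 121 122]
[151. 156.] 882 268 74 32 66.1 0.0404 72 [103  86  62]
[163. 168.] 815 275 54 13 -82.9 0.0406 46 [94 77 43]
[157. 220.] 705 417 294 167 52.6 0.0402 1283 [235 235 226]
[234. 201.] 586 255 38 30 43.9 0.0374 59 [109 105  99]
[229. 245.] 502 362 32 10 -32.9 0.0393 55 [255 255 255]
[160. 258.] 590 473 31 15 72.1 0.0393 43 [119 120 118]
[192. 260.] 533 439 29 11 -0.8 0.0391 69 [255 255 255]
[273. 273.] 383 361 29 11 68.4 0.0392 77 [ 29 117 255]
[214. 286.] 452 454 30 12 19.6 0.0391 86 [255 255 255]
[251. 303.] 372 439 29 10 -40.2 0.0395 86 [ 32 130 252]
0.009
[247. 130.] 793 -15 73 6 82.9 0.0153 61 [123 122 119]
[272. 149.] 665 4 131 60 63.8 0.0147 126 [103 106 108]
[218. 171.] 731 185 206 100 43.4 0.0158 199 [122 122 122]
[293. 162.] 582 34 48 24 -0.5 0.0176 99 [254 254 255]
[153. 162.] 887 263 62 17 58.8 0.0146 75 [98 81 60]
[168. 174.] 818 265 51 9 -69.7 0.0142 40 [93 75 43]
[281. 172.] 580 87 51 26 4.1 0.0178 114 [254 254 254]
[313. 171.] 520 31 35 24 6.1 0.0175 76 
[... 5300 characters left out ...]
 170.] 578 89 58 29 5.1 0.0238 60 [124 121 127]
[295. 175.] 521 79 47 18 28.4 0.0226 43 [127 124 129]
[277. 183.] 546 120 125 11 5.1 0.0233 115 [127 124 129]
[164. 183.] 782 216 117 8 5.9 0.0234 111 [120 121 122]
[116. 183.] 881 260 68 27 45.5 0.023 72 [106  90  70]
[203. 188.] 688 193 57 27 56.8 0.023 57 [122 123 124]
[188. 209.] 686 275 47 6 78.8 0.0228 44 [122 121 117]
[233. 218.] 591 256 65 64 -24.3 0.0228 297 [58 60 64]
[327. 229.] 388 234 92 40 -55.3 0.0219 65 [218 218 214]
[190. 244.] 630 368 96 6 87.1 0.0229 95 [116 115 109]
[299. 246.] 430 297 107 8 5.7 0.0218 92 [195 194 190]
[115. 272.] 747 490 234 46 8.2 0.0233 264 [111 110 105]
[218. 260.] 559 385 42 20 29.6 0.0229 50 [51 76 31]
```

In the side image, white-tab cartridges are at (250,253), (217,276) and (255,295). Depth gives short (0.503,0.364) yaw −32°, long (0.535,0.440) yaw 0°, short (0.454,0.456) yaw 21°. The dock is near (0.551,0.067) yaw 3°, the tray (0.442,0.251), and the button (0.589,0.256). I'll move over the dock first for a wrist look, then check the choice in a close crop on the way.

Emit:
{"name": "step_arm", "arguments": {
  "deltas": [
    [0.13, -0.092, 0, 0, 0, 0, 1],
    [0.13, -0.092, 0, 0, 0, 0, 1],
    [0.13, -0.092, 0, 0, 0, 0, 1],
    [0.13, -0.092, 0, 0, 0, 0, 1],
    [0.13, -0.092, 0, 0, 0, 0, 1],
    [0.13, -0.092, 0, 0, 0, 0, 1],
    [0.13, -0.092, 0, 0, 0, 0, 1],
    [0.13, -0.092, 0, 0, 0, 0, 1]
  ]
}}

```text
time: 0.82
eef_pos: [0.376, -0.2051, 0.4047]
eef_rot: [0.0, 0.979, 0.206, 0.0]
ft_force: [0.8, -0.4, -0.9]
finger_gap: 0.0857
grip_force: 0.0
```

Emit:
{"name": "step_arm", "arguments": {
  "deltas": [
    [0.13, -0.092, 0, 0, 0, 0, 1],
    [0.13, -0.092, 0, 0, 0, 0, 1],
    [0.13, -0.092, 0, 0, 0, 0, 1],
    [0.13, -0.092, 0, 0, 0, 0, 1],
    [0.13, -0.092, 0, 0, 0, 0, 1],
    [0.13, -0.092, 0, 0, 0, 0, 1],
    [0.13, -0.092, 0, 0, 0, 0, 1],
    [0.13, -0.092, 0, 0, 0, 0, 1]
  ]
}}

```text
time: 1.48
eef_pos: [0.5397, 0.0685, 0.4045]
eef_rot: [-0.0, 0.978, 0.207, -0.0]
ft_force: [0.2, -1.9, 0.0]
finger_gap: 0.0851
grip_force: 0.0
```

Emit:
{"name": "step_arm", "arguments": {
  "deltas": [
    [0, 0, 0, 0, 0, -0.0368, 1],
    [0, 0, 0, 0, 0, -0.0368, 1],
    [0, 0, 0, 0, 0, -0.0368, 1],
    [0, 0, 0, 0, 0, -0.0368, 1],
    [0, 0, 0, 0, 0, -0.0368, 1],
    [0, 0, 0, 0, 0, -0.0368, 1],
    [0, 0, 0, 0, 0, -0.0368, 1],
    [0, 0, 0, 0, 0, -0.0368, 1]
  ]
}}

```text
time: 2.15
eef_pos: [0.5391, 0.0664, 0.4044]
eef_rot: [-0.0, 0.782, 0.623, -0.0]
ft_force: [1.1, 0.0, 0.2]
finger_gap: 0.0859
grip_force: 0.0
```

Emit:
{"name": "step_arm", "arguments": {
  "deltas": [
    [0, 0, 0, 0, 0, -0.0368, 1],
    [0, 0, 0, 0, 0, -0.0368, 1],
    [0, 0, 0, 0, 0, -0.0368, 1],
    [0, 0, 0, 0, 0, -0.0368, 1],
    [0, 0, 0, 0, 0, -0.0368, 1],
    [0, 0, 0, 0, 0, -0.0368, 1],
    [0, 0, 0, 0, 0, -0.0368, 1],
    [0, 0, 0, 0, 0, -0.0368, 1]
  ]
}}

```text
time: 2.82
eef_pos: [0.5391, 0.0664, 0.4044]
eef_rot: [-0.0, 0.422, 0.907, -0.0]
ft_force: [0.5, -0.5, -0.4]
finger_gap: 0.0855
grip_force: 0.0
```

Emit:
{"name": "step_arm", "arguments": {
  "deltas": [
    [0, 0, 0, 0, 0, -0.0368, 0],
    [0, 0, 0, 0, 0, -0.0368, 0],
    [0, 0, 0, 0, 0, -0.0368, 0],
    [0, 0, 0, 0, 0, -0.0368, 0],
    [0, 0, 0, 0, 0, -0.0368, 0],
    [0, 0, 0, 0, 0, -0.0368, 0],
    [0, 0, 0, 0, 0, -0.0368, 0],
    [0, 0, 0, 0, 0, -0.0368, 0]
  ]
}}

```text
time: 3.48
eef_pos: [0.5391, 0.0664, 0.4044]
eef_rot: [-0.0, -0.027, 1.0, 0.0]
ft_force: [-0.3, -0.7, -0.4]
finger_gap: 0.0423
grip_force: 0.0
```

```bash
cat >> h.py <<'E'
def look(name,tag):
    from workcell import arm,eyes
    st=arm.sense(); s=eyes.snapshot(name); cv2.imwrite(f"pics/{tag}.png",s["color"][:,:,::-1])
    P=cloud(s,tool(st)@s["hand_eye"]) if name=="wrist" else cloud(s)
    np.savez(f"pics/{tag}.npz",P=P,C=s["color"],s=s["range_z"]); return st,s,P,s["color"].astype(int)
def pose(st):
    T=tool(st); return st["eef_pos"].round(4),np.degrees(np.arctan2(T[1,0],T[0,0])).round(2)
def go(st,x,y,z,psi=None):
    "distance to target in tool axes, fraction units"
    T=tool(st); d=T[:3,:3].T@(np.array([x,y,z])-T[:3,3])/.25
    p=pose(st)[1]; t=0 if psi is None else -((psi-p+180)%360-180)/180
    print("shift frac",d.round(4),"norm",np.linalg.norm(d).round(3),"turn frac",round(t,4))
E
python3 - <<'E'
from h import *
st,s,P,C=look("wrist","w1"); print(st["time"],pose(st),st["finger_gap"])
Z=P[...,2]; ok=(abs(P[...,0]-.55)<.15)&(abs(P[...,1]-.067)<.15)
for lo,hi in((.027,.036),(.012,.024)):
    for c in comps(P,C,ok&(Z>lo)&(Z<hi),100): print(*c)
E
```

```text
3.4833 (array([0.5391, 0.0664, 0.4044]), np.float64(-176.88)) 0.04228579791526385
[282. 193.] 553 67 131 105 2.8 0.0315 5636 [212 213 213]
[180. 285.] 678 -49 45 35 -85.2 0.0351 412 [186 185 185]
[249. 293.] 677 32 46 32 1.7 0.0353 509 [211 212 212]
[305. 305.] 690 104 54 8 -77.7 0.0317 227 [96 97 97]
[409. 118.] 456 207 111 7 5.8 0.0194 450 [148 146 142]
[258. 162.] 518 38 41 34 2.9 0.0178 1187 [213 214 214]
[306. 161.] 516 92 41 33 3.5 0.0178 1172 [213 215 214]
[258. 216.] 581 42 56 34 2.7 0.0177 1434 [213 214 214]
[305. 216.] 579 95 56 34 3.1 0.0178 1438 [214 215 215]
[186. 273.] 662 -50 45 3 -81.4 0.0181 138 [82 86 84]
[250. 274.] 658 36 33 16 58.4 0.0182 110 [ 99 100  97]
[304. 298.] 689 104 55 8 -78.1 0.0182 251 [ 99 100  99]
```

View pics/w1.png

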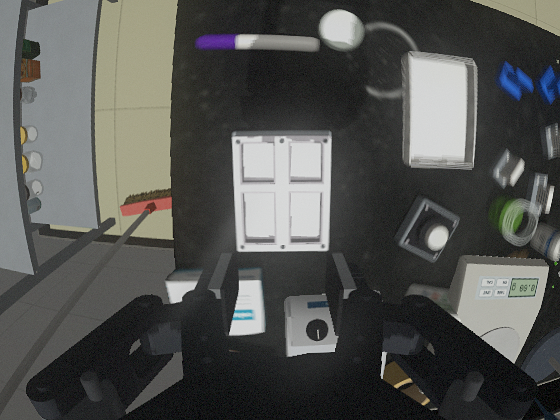

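The wrist picture shows the dock at (282,193). Its long recesses are at (258,216) and (305,216), toward +x, and the short ones at (258,162) and (306,161), all empty. The tray is at (440,110) and the pendant at (430,230). Moving to the cartridges.

Emit:
{"name": "step_arm", "arguments": {
  "deltas": [
    [0.0078, 0.088, 0.015, 0, 0, 0, -0.3],
    [0.0078, 0.088, 0.015, 0, 0, 0, -0.3],
    [0.0078, 0.088, 0.015, 0, 0, 0, -0.3],
    [0.0078, 0.088, 0.015, 0, 0, 0, -0.3],
    [0.0078, 0.088, 0.015, 0, 0, 0, -0.3],
    [0.0078, 0.088, 0.015, 0, 0, 0, -0.3],
    [0.0078, 0.088, 0.015, 0, 0, 0, -0.3],
    [0.0078, 0.088, 0.015, 0, 0, 0, -0.3]
  ]
}}

```text
time: 4.2
eef_pos: [0.5146, 0.2425, 0.3743]
eef_rot: [-0.0, -0.023, 1.0, -0.0]
ft_force: [0.2, 0.2, 0.4]
finger_gap: 0.0302
grip_force: 0.0
```

Emit:
{"name": "step_arm", "arguments": {
  "deltas": [
    [0.0078, 0.088, 0.015, 0, 0, 0, -0.3],
    [0.0078, 0.088, 0.015, 0, 0, 0, -0.3],
    [0.0078, 0.088, 0.015, 0, 0, 0, -0.3],
    [0.0078, 0.088, 0.015, 0, 0, 0, -0.3],
    [0.0078, 0.088, 0.015, 0, 0, 0, -0.3],
    [0.0078, 0.088, 0.015, 0, 0, 0, -0.3],
    [0.0078, 0.088, 0.015, 0, 0, 0, -0.3],
    [0, 0, 0, 0, 0, 0, -0.3]
  ]
}}

```text
time: 4.87
eef_pos: [0.4926, 0.3975, 0.3471]
eef_rot: [-0.001, -0.025, 1.0, 0.0]
ft_force: [-0.9, -0.5, -1.3]
finger_gap: 0.0298
grip_force: 0.0
```

```bash
cat >> h.py <<'E'
def carts(P,C):
    Z=P[...,2]; ok=(abs(P[...,0]-.48)<.16)&(P[...,1]>.3)&(P[...,1]<.56)&(C.max(-1)-C.min(-1)<70)
    for lo,hi in((.034,.045),(.008,.019)):
        for c in comps(P,C,ok&(Z>lo)&(Z<hi),80): print(*c)
E
python3 - <<'E'
from h import *
st,s,P,C=look("wrist","w2"); print(st["time"],pose(st),st["finger_gap"])
carts(P,C); go(st,.535,.44,.25,180)
cv2.imwrite("pics/w2.png",cv2.resize(s["color"][40:320,100:480,::-1],None,fx=1.6,fy=1.6))
E
```

```text
4.8667 (array([0.4926, 0.3975, 0.3471]), np.float64(-177.18)) 0.029766104236769265
[444. 157.] 445 546 73 2 22.8 0.0397 354 [34 56 78]
[348. 160.] 455 454 30 11 22.3 0.0395 406 [158 155 148]
[242. 209.] 504 362 30 11 -32.7 0.0395 389 [206 207 206]
[324. 241.] 531 438 20 11 -2.0 0.0394 246 [211 212 211]
[432. 152.] 444 546 73 2 23.0 0.0142 289 [32 56 79]
[341. 155.] 455 454 39 31 21.4 0.0137 803 [144 147 146]
[246. 199.] 504 362 38 30 -32.9 0.0137 789 [152 157 158]
[319. 230.] 536 438 55 30 -0.1 0.0137 1008 [149 155 156]
[257. 245.] 552 374 41 16 82.3 0.014 155 [42 53 33]
[283. 314.] 630 405 76 4 87.5 0.0159 322 [95 94 88]
shift frac [-0.1785  0.1615  0.3882] norm 0.457 turn frac 0.0157
```

View pics/w2.png

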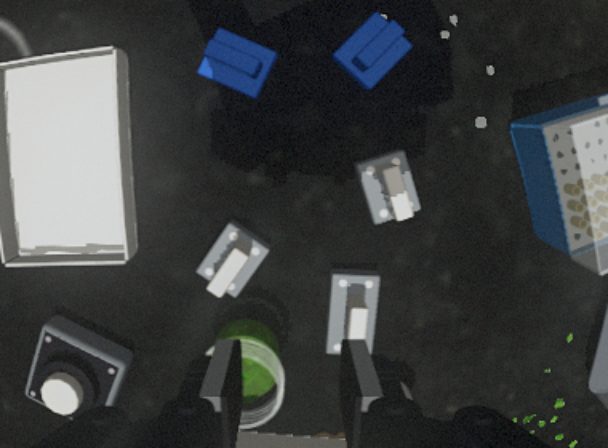

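The crop shows the two grey shorts at (232,260) and (388,190) and the grey long at (352,310). The blue ones are left alone. Picking the long one.

Emit:
{"name": "step_arm", "arguments": {
  "deltas": [
    [-0.0455, 0.0385, 0.097, 0, 0, 0.0039, -0.3],
    [-0.0455, 0.0385, 0.097, 0, 0, 0.0039, -0.3],
    [-0.0455, 0.0385, 0.097, 0, 0, 0.0039, -0.3],
    [-0.0455, 0.0385, 0.097, 0, 0, 0.0039, -0.3],
    [0, 0, 0.059, 0, 0, 0, -0.3],
    [0, 0, 0.059, 0, 0, 0, -0.3],
    [0, 0, 0.059, 0, 0, 0, -0.3],
    [0, 0, 0.059, 0, 0, 0, -0.3]
  ]
}}

```text
time: 5.58
eef_pos: [0.5385, 0.4335, 0.1917]
eef_rot: [-0.0, 0.001, 1.0, -0.0]
ft_force: [-0.5, 0.2, 0.1]
finger_gap: 0.03
grip_force: 0.0
```

Emit:
{"name": "step_arm", "arguments": {
  "deltas": [
    [0, 0, 0, 0, 0, 0, -0.3],
    [0, 0, 0, 0, 0, 0, -1],
    [0, 0, 0, 0, 0, 0, -1],
    [0, 0, 0, 0, 0, 0, -1],
    [0, 0, 0, 0, 0, 0, -1],
    [0, 0, 0, 0, 0, 0, -1],
    [0, 0, 0, 0, 0, 0, -1],
    [0, 0, 0, 0, 0, 0, -1]
  ],
  "squeeze": 60
}}

```text
time: 6.25
eef_pos: [0.5383, 0.4343, 0.193]
eef_rot: [0.0, 0.0, 1.0, -0.0]
ft_force: [-0.9, -3.2, 5.2]
finger_gap: 0.0087
grip_force: 61.4
```

Emit:
{"name": "step_arm", "arguments": {
  "deltas": [
    [0, 0, -0.1, 0, 0, 0, -1],
    [0, 0, -0.1, 0, 0, 0, -1],
    [0, 0, -0.1, 0, 0, 0, -1],
    [0, 0, -0.1, 0, 0, 0, -1],
    [0, 0, -0.04, 0, 0, 0, -1],
    [0, 0, 0, 0, 0, 0, -1],
    [0, 0, 0, 0, 0, 0, -1],
    [0, 0, 0, 0, 0, 0, -1]
  ]
}}

```text
time: 6.92
eef_pos: [0.5379, 0.4344, 0.3001]
eef_rot: [-0.002, 0.0, 1.0, -0.001]
ft_force: [0.2, 0.3, -0.6]
finger_gap: 0.0086
grip_force: 60.8
```

```bash
python3 - <<'E'
from h import *
from workcell import arm
st=arm.sense(); print(pose(st),st["finger_gap"],st["grip_force"]); go(st,.5795,.0945,.30,182.9)
E
```

```text
(array([0.5379, 0.4344, 0.3001]), np.float64(179.99)) 0.008621225616315736 60.83024740219116
shift frac [-0.1667 -1.3595  0.0022] norm 1.37 turn frac -0.0162
```

Emit:
{"name": "step_arm", "arguments": {
  "deltas": [
    [-0.0146, -0.1133, 0, 0, 0, 0, -1],
    [-0.0146, -0.1133, 0, 0, 0, 0, -1],
    [-0.0146, -0.1133, 0, 0, 0, 0, -1],
    [-0.0146, -0.1133, 0, 0, 0, 0, -1],
    [-0.0146, -0.1133, 0, 0, 0, 0, -1],
    [-0.0146, -0.1133, 0, 0, 0, 0, -1],
    [-0.0146, -0.1133, 0, 0, 0, 0, -1],
    [-0.0146, -0.1133, 0, 0, 0, 0, -1]
  ]
}}

```text
time: 7.58
eef_pos: [0.567, 0.2064, 0.3006]
eef_rot: [-0.001, 0.0, 1.0, -0.0]
ft_force: [0.7, -0.1, -1.2]
finger_gap: 0.0088
grip_force: 60.8
```

Emit:
{"name": "step_arm", "arguments": {
  "deltas": [
    [-0.0146, -0.1133, 0, 0, 0, 0, -1],
    [-0.0146, -0.1133, 0, 0, 0, 0, -1],
    [-0.0146, -0.1133, 0, 0, 0, 0, -1],
    [-0.0146, -0.1133, 0, 0, 0, 0, -1],
    [0, 0, 0, 0, 0, -0.0081, -1],
    [0, 0, 0, 0, 0, -0.0081, -1],
    [0, 0, 0, 0, 0, 0, -1],
    [0, 0, 0, 0, 0, 0, -1]
  ]
}}

```text
time: 8.25
eef_pos: [0.5817, 0.0946, 0.3012]
eef_rot: [-0.001, -0.025, 1.0, 0.0]
ft_force: [-0.1, 0.4, -0.9]
finger_gap: 0.0087
grip_force: 60.8
```

```bash
python3 - <<'E'
from h import *
st,s,P,C=look("wrist","w3"); print(pose(st),st["finger_gap"],st["grip_force"]); go(st,.5815,.0945,.24,182.9)
look("side","s3")
a=cv2.imread("pics/w3.png");b=cv2.imread("pics/s3.png")[100:310,180:460]; b=cv2.resize(b,(560,420))
cv2.imwrite("pics/c3.png",cv2.resize(np.hstack([a,b]),(800,300)))
E
```

```text
(array([0.5817, 0.0946, 0.3012]), np.float64(-177.13)) 0.008654119991870934 60.823588371276855
shift frac [ 1.000e-04 -4.000e-04  2.448e-01] norm 0.245 turn frac -0.0002
```

View pics/c3.png

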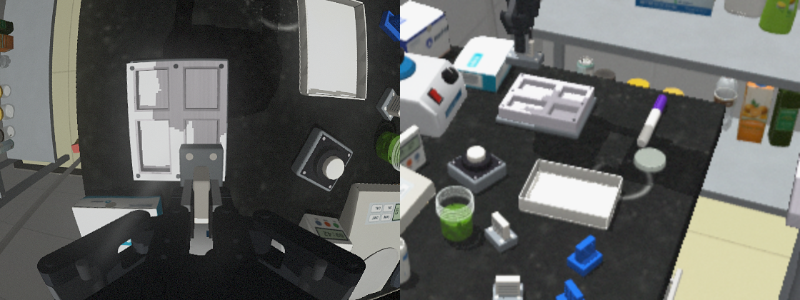

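Wrist half: the held foot's near end is at (202,160), grip good, dock below. I'll measure the foot's near end in the tool frame.

```bash
cat >> h.py <<'E'
def held(P,st,half=.027):
    "near (+tool x) end of held foot, tool frame mm"
    T=tool(st); Q=(P-T[:3,3])@T[:3,:3]
    m=(abs(Q[...,1])<.022)&(Q[...,0]>.012)&(Q[...,0]<.04)&(Q[...,2]>.150)&(Q[...,2]<.195)
    q=Q[m]; t=q[q[:,2]<np.percentile(q[:,2],50)+.003]
    print("held: n",len(t),"x max",np.percentile(t[:,0],98).round(4),"-> cx",(np.percentile(t[:,0],98)-half).round(4),"y",np.percentile(t[:,1],[2,98]).round(4),"ztop",np.median(t[:,2]).round(4))
E
python3 - <<'E'
from h import *
from workcell import arm
st=arm.sense(); held(np.load("pics/w3.npz")["P"],st)
E
```

```text
held: n 2724 x max 0.0292 -> cx 0.0022 y [-0.0148  0.0135] ztop 0.1795
```

Emit:
{"name": "step_arm", "arguments": {
  "deltas": [
    [0, 0, 0.065, 0, 0, 0, -1],
    [0, 0, 0.065, 0, 0, 0, -1],
    [0, 0, 0.065, 0, 0, 0, -1],
    [0, 0, 0.065, 0, 0, 0, -1],
    [0, 0, 0.018, 0, 0, 0, -1],
    [0, 0, 0.018, 0, 0, 0, -1],
    [0, 0, 0.018, 0, 0, 0, -1],
    [0, 0, 0.018, 0, 0, 0, -1]
  ]
}}

```text
time: 9.02
eef_pos: [0.582, 0.0948, 0.2237]
eef_rot: [0.001, -0.026, 1.0, -0.0]
ft_force: [-21.4, -0.7, 38.8]
finger_gap: 0.0084
grip_force: 66.2
```

Emit:
{"name": "step_arm", "arguments": {
  "deltas": [
    [0, 0, 0.008, 0, 0, 0, -1],
    [0, 0, 0.008, 0, 0, 0, -1],
    [0, 0, 0.008, 0, 0, 0, -1],
    [0, 0, 0.004, 0, 0, 0, -1],
    [0, 0, 0, 0, 0, 0, -1],
    [0, 0, 0, 0, 0, 0, -1],
    [0, 0, 0, 0, 0, 0, -1],
    [0, 0, 0, 0, 0, 0, -1]
  ]
}}

```text
time: 9.68
eef_pos: [0.5823, 0.0949, 0.2181]
eef_rot: [0.003, -0.026, 1.0, -0.0]
ft_force: [-17.7, 0.1, 39.2]
finger_gap: 0.0088
grip_force: 72.6
```

It's catching at the +x end, with a −x reaction. Ease up, shift 2.5 mm toward −x, and lower again.

Emit:
{"name": "step_arm", "arguments": {
  "deltas": [
    [0, 0, -0.012, 0, 0, 0, -1],
    [0, 0, -0.016, 0, 0, 0, -1],
    [0.005, 0, 0, 0, 0, 0, -1],
    [0.005, 0, 0, 0, 0, 0, -1],
    [0, 0, 0, 0, 0, 0, -1],
    [0, 0, 0.008, 0, 0, 0, -1],
    [0, 0, 0.008, 0, 0, 0, -1],
    [0, 0, 0, 0, 0, 0, -1]
  ]
}}

```text
time: 10.35
eef_pos: [0.5792, 0.0944, 0.2146]
eef_rot: [-0.001, -0.025, 1.0, 0.0]
ft_force: [-0.1, -0.5, -2.1]
finger_gap: 0.0084
grip_force: 66.8
```

```bash
python3 - <<'E'
from h import *
st,s,P,C=look("wrist","w4"); print(pose(st),st["ft_force"],st["torque"]); held(P,st)
a=cv2.imread("pics/w4.png")[60:420,120:460]
cv2.imwrite("pics/c4.png",cv2.resize(a,(560,593)))
E
```

```text
(array([0.5792, 0.0944, 0.2146]), np.float64(-177.1)) [-0.10041657 -0.46758124 -2.06746328] [-0.02008438  0.0135268   0.00530535]
held: n 3200 x max 0.0345 -> cx 0.0075 y [-0.015  0.014] ztop 0.1776
```

View pics/c4.png

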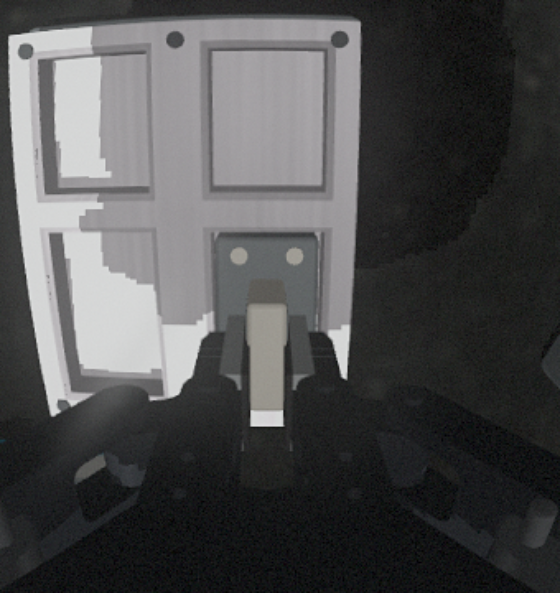

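The foot is now inside the +y long recess at (267,290), with no side force. Pressing down.

Emit:
{"name": "step_arm", "arguments": {
  "deltas": [
    [0, 0, 0.006, 0, 0, 0, -1],
    [0, 0, 0.006, 0, 0, 0, -1],
    [0, 0, 0.006, 0, 0, 0, -1],
    [0, 0, 0, 0, 0, 0, -1],
    [0, 0, 0, 0, 0, 0, -1],
    [0, 0, 0, 0, 0, 0, -1],
    [0, 0, 0, 0, 0, 0, -1],
    [0, 0, 0, 0, 0, 0, -1]
  ]
}}

```text
time: 11.07
eef_pos: [0.5793, 0.0944, 0.211]
eef_rot: [0.0, -0.025, 1.0, 0.0]
ft_force: [-0.0, 0.2, -0.6]
finger_gap: 0.0086
grip_force: 66.8
```

Emit:
{"name": "step_arm", "arguments": {
  "deltas": [
    [0, 0, 0.005, 0, 0, 0, -1],
    [0, 0, 0.005, 0, 0, 0, -1],
    [0, 0, 0.005, 0, 0, 0, -1],
    [0, 0, 0.005, 0, 0, 0, -1],
    [0, 0, 0, 0, 0, 0, -1],
    [0, 0, 0, 0, 0, 0, -1],
    [0, 0, 0, 0, 0, 0, -1],
    [0, 0, 0, 0, 0, 0, -1]
  ]
}}

```text
time: 11.73
eef_pos: [0.5803, 0.0945, 0.2085]
eef_rot: [0.003, -0.025, 1.0, -0.0]
ft_force: [0.9, 1.1, 16.6]
finger_gap: 0.0091
grip_force: 69.8
```

Emit:
{"name": "step_arm", "arguments": {
  "deltas": [
    [0, 0, 0.004, 0, 0, 0, -1],
    [0, 0, 0, 0, 0, 0, -1],
    [0, 0, -0.006, 0, 0, 0, -0.4],
    [0, 0, 0, 0, 0, 0, -0.4],
    [0, 0, 0, 0, 0, 0, -0.4],
    [0, 0, 0, 0, 0, 0, -0.4],
    [0, 0, -0.06, 0, 0, 0, -0.4],
    [0, 0, -0.1, 0, 0, 0, -0.4]
  ]
}}

```text
time: 12.4
eef_pos: [0.5787, 0.0944, 0.2443]
eef_rot: [-0.003, -0.025, 1.0, 0.0]
ft_force: [-0.2, 0.1, 0.6]
finger_gap: 0.026
grip_force: 0.0
```

Emit:
{"name": "step_arm", "arguments": {
  "deltas": [
    [0, 0, -0.1, 0, 0, 0, -0.4],
    [0, 0, -0.1, 0, 0, 0, -0.4],
    [0.05, 0, 0, 0, 0, 0, -0.4],
    [0.05, 0, 0, 0, 0, 0, -0.4],
    [0.05, 0, 0, 0, 0, 0, -0.4],
    [0.05, 0, 0, 0, 0, 0, -0.4],
    [0, 0, 0, 0, 0, 0, -0.4],
    [0, 0, 0, 0, 0, 0, -0.4]
  ]
}}

```text
time: 13.07
eef_pos: [0.5294, 0.0919, 0.2964]
eef_rot: [-0.0, -0.025, 1.0, 0.0]
ft_force: [0.4, -0.2, -0.4]
finger_gap: 0.026
grip_force: 0.0
```

```bash
cat >> h.py <<'E'
def dock(P,C):
    Z=P[...,2]; ok=(abs(P[...,0]-.55)<.075)&(abs(P[...,1]-.067)<.06)
    for lo,hi in((.052,.064),(.012,.024)):
        for c in comps(P,C,ok&(Z>lo)&(Z<hi),100): print(*c)
    for n,x,y in(("s0",.516,.092),("s1",.518,.038),("l0",.5795,.0945),("l1",.581,.042)):
        for sx in(-1,1):
            m=(abs(P[...,0]-x-sx*(.016 if n[0]=="l" else .012))<.006)&(abs(abs(P[...,1]-y)-.010)<.003)
            q=P[m]; q=q[q[:,2]<.04]
            if len(q)>5: print(n,sx,len(q),np.nanmedian(q[:,2]).round(4),end="; ")
    print()
E
python3 - <<'E'
from h import *
st,s,P,C=look("wrist","w5"); print(st["time"],pose(st),st["finger_gap"]); dock(P,C)
go(st,.48,.42,.32,148); _,_,P,C=look("scene","sc5"); carts(P,C)
E
```

```text
13.0667 (array([0.5294, 0.0919, 0.2964]), np.float64(-177.09)) 0.025961395909204762
[281. 283.] 576 93 30 10 3.3 0.0575 549 [212 213 212]
[249. 153.] 486 63 108 4 -87.1 0.0143 407 [95 96 97]
[214. 192.] 519 38 41 33 1.9 0.0178 2125 [213 215 214]
[282. 192.] 516 91 41 34 2.8 0.0178 2350 [212 213 213]
[215. 257.] 583 41 55 33 1.0 0.0178 1556 [210 212 211]
[301. 265.] 578 111 55 2 3.2 0.018 139 [188 189 189]
s0 -1 233 0.0176; s0 1 223 0.0177; s1 -1 241 0.0178; s1 1 202 0.0177; l0 -1 214 0.0317; l0 1 176 0.0318; l1 -1 181 0.0176; l1 1 83 0.0178; 
shift frac [ 0.1309  1.3208 -0.0942] norm 1.331 turn frac 0.1939
[214. 286.] 452 454 29 12 25.9 0.0393 93 [255 255 255]
[177. 235.] 627 399 79 5 87.9 0.0153 106 [122 120 113]
[231. 254.] 502 362 40 30 -32.4 0.0134 161 [188 197 205]
[217. 297.] 452 454 38 32 22.6 0.0133 177 [152 157 162]
```

Flush: foot top is 0.0318 at both ends. The remaining cartridges have not moved. Next is short A.

Emit:
{"name": "step_arm", "arguments": {
  "deltas": [
    [0.0047, 0.1084, 0.0066, 0, 0, 0, -0.4],
    [0.0047, 0.1084, 0.0066, 0, 0, 0, -0.4],
    [0.0047, 0.1084, 0.0066, 0, 0, 0, -0.4],
    [0.0047, 0.1084, 0.0066, 0, 0, 0, -0.4],
    [0.0047, 0.1084, 0.0066, 0, 0, 0, -0.4],
    [0.0047, 0.1084, 0.0066, 0, 0, 0, -0.4],
    [0.0047, 0.1084, 0.0066, 0, 0, 0, -0.4],
    [0.0047, 0.1084, 0.0066, 0, 0, 0, -0.4]
  ]
}}

```text
time: 13.83
eef_pos: [0.5092, 0.3095, 0.2829]
eef_rot: [0.0, -0.025, 1.0, 0.0]
ft_force: [0.2, -0.7, 0.9]
finger_gap: 0.0259
grip_force: 0.0
```

Emit:
{"name": "step_arm", "arguments": {
  "deltas": [
    [0.0047, 0.1084, 0.0066, 0, 0, 0, -0.4],
    [0.0047, 0.1084, 0.0066, 0, 0, 0, -0.4],
    [0, 0, 0, 0, 0, 0.033, -0.4],
    [0, 0, 0, 0, 0, 0.033, -0.4],
    [0, 0, 0, 0, 0, 0.033, -0.4],
    [0, 0, 0, 0, 0, 0.033, -0.4],
    [0, 0, 0, 0, 0, 0.033, -0.4],
    [0, 0, 0, 0, 0, 0.033, -0.4]
  ]
}}

```text
time: 14.5
eef_pos: [0.5044, 0.3622, 0.2796]
eef_rot: [-0.0, 0.284, 0.959, -0.0]
ft_force: [-0.2, -0.2, -0.3]
finger_gap: 0.0254
grip_force: 0.0
```

```bash
python3 - <<'E'
from h import *
st,s,P,C=look("wrist","w6"); print(st["time"],pose(st),st["finger_gap"]); carts(P,C)
go(st,.504,.362,.191,147.2)
E
```

```text
14.5 (array([0.5044, 0.3622, 0.2796]), np.float64(146.98)) 0.025416894684834317
[462.  24.] 452 549 58 3 22.7 0.0395 567 [29 52 74]
[358.  88.] 455 454 30 11 21.3 0.0395 736 [210 211 211]
[282. 222.] 504 363 30 10 -33.4 0.0396 638 [212 213 212]
[454. 242.] 593 466 32 15 -66.7 0.0397 318 [70 75 78]
[439.  26.] 445 546 69 3 23.3 0.0134 539 [27 53 76]
[261.  27.] 382 425 35 17 13.5 0.013 151 [21 36 73]
[346.  92.] 455 454 38 31 22.1 0.0136 1201 [150 155 157]
[282. 208.] 504 362 38 30 -33.4 0.0137 1335 [152 157 159]
[441. 229.] 593 467 32 14 -71.5 0.014 239 [84 84 79]
[331. 245.] 551 381 35 9 58.4 0.0132 192 [39 52 30]
[431. 283.] 631 437 52 5 87.3 0.0153 362 [93 93 87]
shift frac [ 0.0009 -0.0014  0.3543] norm 0.354 turn frac -0.0012
```

Emit:
{"name": "step_arm", "arguments": {
  "deltas": [
    [0, 0, 0.08, 0, 0, 0, -0.4],
    [0, 0, 0.08, 0, 0, 0, -0.4],
    [0, 0, 0.08, 0, 0, 0, -0.4],
    [0, 0, 0.08, 0, 0, 0, -0.4],
    [0, 0, 0.042, 0, 0, 0, -0.4],
    [0, 0, 0, 0, 0, 0, -0.4],
    [0, 0, 0, 0, 0, 0, -1],
    [0, 0, 0, 0, 0, 0, -1]
  ],
  "squeeze": 80
}}

```text
time: 15.22
eef_pos: [0.5043, 0.3621, 0.1899]
eef_rot: [0.0, 0.281, 0.96, 0.0]
ft_force: [0.0, 0.1, -0.2]
finger_gap: 0.009
grip_force: 78.7
```

Emit:
{"name": "step_arm", "arguments": {
  "deltas": [
    [0, 0, 0, 0, 0, 0, -1],
    [0, 0, 0, 0, 0, 0, -1],
    [0, 0, 0, 0, 0, 0, -1],
    [0, 0, -0.1, 0, 0, 0, -1],
    [0, 0, -0.1, 0, 0, 0, -1],
    [0, 0, -0.1, 0, 0, 0, -1],
    [0, 0, -0.1, 0, 0, 0, -1],
    [0, 0, -0.02, 0, 0, 0, -1]
  ]
}}

```text
time: 15.88
eef_pos: [0.5043, 0.3622, 0.2988]
eef_rot: [0.002, 0.282, 0.96, 0.002]
ft_force: [-0.2, 1.3, 0.1]
finger_gap: 0.0087
grip_force: 78.7
```

Emit:
{"name": "step_arm", "arguments": {
  "deltas": [
    [0, 0, 0, 0, 0, -0.033, -1],
    [0, 0, 0, 0, 0, -0.033, -1],
    [0, 0, 0, 0, 0, -0.033, -1],
    [0, 0, 0, 0, 0, -0.033, -1],
    [0, 0, 0, 0, 0, -0.033, -1],
    [0, 0, 0, 0, 0, -0.033, -1],
    [0, 0, 0, 0, 0, 0, -1],
    [0, 0, 0, 0, 0, 0, -1]
  ]
}}

```text
time: 16.55
eef_pos: [0.5038, 0.3619, 0.2936]
eef_rot: [-0.001, -0.024, 1.0, -0.0]
ft_force: [-0.0, 0.7, -2.1]
finger_gap: 0.0085
grip_force: 78.7
```

```bash
python3 - <<'E'
from h import *
st,s,P,C=look("wrist","w7"); print(st["time"],pose(st),st["finger_gap"],st["grip_force"]); held(P,st,.019)
go(st,.516,.091,.29,182.9)
E
```

```text
16.55 (array([0.5038, 0.3619, 0.2936]), np.float64(-177.26)) 0.008521097463388114 78.7288498878479
held: n 1466 x max 0.0192 -> cx 0.0002 y [-0.0143  0.0133] ztop 0.1754
shift frac [ 0.003  -1.0846  0.015 ] norm 1.085 turn frac -0.0009
```

Emit:
{"name": "step_arm", "arguments": {
  "deltas": [
    [0.0005, -0.1356, 0.002, 0, 0, 0, -1],
    [0.0005, -0.1356, 0.002, 0, 0, 0, -1],
    [0.0005, -0.1356, 0.002, 0, 0, 0, -1],
    [0.0005, -0.1356, 0.002, 0, 0, 0, -1],
    [0.0005, -0.1356, 0.002, 0, 0, 0, -1],
    [0.0005, -0.1356, 0.002, 0, 0, 0, -1],
    [0.0005, -0.1356, 0.002, 0, 0, 0, -1],
    [0.0005, -0.1356, 0.002, 0, 0, 0, -1]
  ]
}}

```text
time: 17.27
eef_pos: [0.5164, 0.0894, 0.2904]
eef_rot: [0.0, -0.024, 1.0, 0.0]
ft_force: [0.6, -0.1, -0.5]
finger_gap: 0.0085
grip_force: 78.8
```

Emit:
{"name": "step_arm", "arguments": {
  "deltas": [
    [0, 0, 0, 0, 0, 0, -1],
    [0, 0, 0.05, 0, 0, 0, -1],
    [0, 0, 0.05, 0, 0, 0, -1],
    [0, 0, 0.05, 0, 0, 0, -1],
    [0, 0, 0.05, 0, 0, 0, -1],
    [0, 0, 0, 0, 0, 0, -1],
    [0, 0, 0, 0, 0, 0, -1],
    [0, 0, 0, 0, 0, 0, -1]
  ]
}}

```text
time: 17.93
eef_pos: [0.5169, 0.0911, 0.2411]
eef_rot: [0.0, -0.025, 1.0, -0.0]
ft_force: [1.3, 0.2, -1.1]
finger_gap: 0.0084
grip_force: 78.8
```

```bash
python3 - <<'E'
from h import *
st,s,P,C=look("wrist","w8"); print(st["time"],pose(st),st["finger_gap"],st["grip_force"],st["ft_force"]); held(P,st,.019)
go(st,.5155,.0905,.2074,182.9); dock(P,C)
E
```

```text
17.9333 (array([0.5169, 0.0911, 0.2411]), np.float64(-177.14)) 0.008430368298849007 78.79469990730286 [ 1.33258918  0.21580385 -1.11732876]
held: n 1468 x max 0.0192 -> cx 0.0002 y [-0.0142  0.0134] ztop 0.1753
shift frac [ 0.0057 -0.0023  0.1348] norm 0.135 turn frac -0.0002
[282. 225.] 498 90 30 2 -88.6 0.059 461 [67 69 69]
[282. 339.] 572 94 24 11 5.2 0.0575 594 [209 210 206]
[241. 184.] 486 64 105 5 -87.5 0.0167 880 [93 92 93]
[199. 232.] 519 38 41 33 3.2 0.0179 3066 [213 214 214]
[282. 211.] 503 90 34 13 -87.8 0.0178 1133 [152 149 152]
[207. 290.] 565 40 33 18 88.6 0.0179 668 [211 212 212]
s0 -1 348 0.0177; s1 -1 329 0.0177; s1 1 299 0.0178; l0 1 147 0.0319; l1 -1 196 0.0179;
```

Emit:
{"name": "step_arm", "arguments": {
  "deltas": [
    [0.002, 0, 0.03, 0, 0, 0, -1],
    [0, 0, 0.03, 0, 0, 0, -1],
    [0, 0, 0.012, 0, 0, 0, -1],
    [0, 0, 0.012, 0, 0, 0, -1],
    [0, 0, 0.012, 0, 0, 0, -1],
    [0, 0, 0.012, 0, 0, 0, -1],
    [0, 0, 0, 0, 0, 0, -1],
    [0, 0, 0, 0, 0, 0, -1]
  ]
}}

```text
time: 18.65
eef_pos: [0.5162, 0.091, 0.2134]
eef_rot: [-0.0, -0.025, 1.0, 0.0]
ft_force: [-0.2, 1.0, -1.1]
finger_gap: 0.0084
grip_force: 78.8
```

Free entry. Press home, release, and look.

Emit:
{"name": "step_arm", "arguments": {
  "deltas": [
    [0, 0, 0.01, 0, 0, 0, -1],
    [0, 0, 0.01, 0, 0, 0, -1],
    [0, 0, 0.006, 0, 0, 0, -1],
    [0, 0, 0.004, 0, 0, 0, -1],
    [0, 0, 0, 0, 0, 0, -1],
    [0, 0, 0, 0, 0, 0, -1],
    [0, 0, 0, 0, 0, 0, -1],
    [0, 0, 0, 0, 0, 0, -1]
  ]
}}

```text
time: 19.32
eef_pos: [0.5162, 0.0911, 0.2076]
eef_rot: [0.0, -0.026, 1.0, -0.0]
ft_force: [-8.1, -0.4, 20.5]
finger_gap: 0.0082
grip_force: 82.0
```

Emit:
{"name": "step_arm", "arguments": {
  "deltas": [
    [0, 0, -0.004, 0, 0, 0, -0.4],
    [0, 0, 0, 0, 0, 0, -0.4],
    [0, 0, 0, 0, 0, 0, -0.4],
    [0, 0, 0, 0, 0, 0, -0.4],
    [0, 0, -0.06, 0, 0, 0, -0.4],
    [0, 0, -0.1, 0, 0, 0, -0.4],
    [0, 0, -0.1, 0, 0, 0, -0.4],
    [0, 0, -0.09, 0, 0, 0, -0.4]
  ]
}}

```text
time: 19.98
eef_pos: [0.5161, 0.091, 0.2955]
eef_rot: [-0.0, -0.025, 1.0, 0.0]
ft_force: [0.4, -0.4, -0.3]
finger_gap: 0.0256
grip_force: 0.0
```

```bash
python3 - <<'E'
from h import *
st,s,P,C=look("wrist","w9"); print(st["time"],pose(st),st["finger_gap"],st["ft_force"]); dock(P,C)
_,_,P,C=look("scene","sc9"); carts(P,C); go(st,.455,.454,.28,201.5)
E
```

```text
19.9833 (array([0.5161, 0.091 , 0.2955]), np.float64(-177.09)) 0.02560017597066134 [ 0.43101669 -0.37703311 -0.34062174]
[281. 223.] 516 90 30 10 3.3 0.0575 673 [213 214 214]
[282. 298.] 576 94 30 11 2.5 0.0576 515 [211 212 210]
[248. 170.] 486 65 106 4 -87.1 0.0163 429 [96 96 98]
[215. 209.] 519 38 41 32 3.0 0.0178 2056 [213 214 214]
[286. 198.] 516 91 40 34 2.8 0.018 327 [141 140 142]
[214. 267.] 579 41 47 33 2.3 0.0178 963 [209 210 210]
[301. 278.] 578 111 55 2 2.1 0.0182 123 [188 190 189]
s0 -1 250 0.0318; s0 1 234 0.0318; s1 -1 217 0.0177; s1 1 195 0.0178; l0 -1 195 0.0318; l0 1 164 0.0319; l1 -1 129 0.0177; l1 1 26 0.0177; 
[215. 286.] 452 454 30 11 22.8 0.0391 92 [255 255 255]
[177. 236.] 627 397 86 5 86.9 0.015 107 [122 120 113]
[217. 296.] 452 454 37 31 20.7 0.0135 177 [152 157 163]
shift frac [0.1706 1.4625 0.0622] norm 1.474 turn frac -0.1033
```

Emit:
{"name": "step_arm", "arguments": {
  "deltas": [
    [0.0155, 0.133, 0.0056, 0, 0, 0, -0.4],
    [0.0155, 0.133, 0.0056, 0, 0, 0, -0.4],
    [0.0155, 0.133, 0.0056, 0, 0, 0, -0.4],
    [0.0155, 0.133, 0.0056, 0, 0, 0, -0.4],
    [0.0155, 0.133, 0.0056, 0, 0, 0, -0.4],
    [0.0155, 0.133, 0.0056, 0, 0, 0, -0.4],
    [0.0155, 0.133, 0.0056, 0, 0, 0, -0.4],
    [0.0155, 0.133, 0.0056, 0, 0, 0, -0.4]
  ]
}}

```text
time: 20.75
eef_pos: [0.4711, 0.3567, 0.2822]
eef_rot: [-0.001, -0.025, 1.0, -0.0]
ft_force: [-0.0, -0.6, -0.2]
finger_gap: 0.026
grip_force: 0.0
```

Emit:
{"name": "step_arm", "arguments": {
  "deltas": [
    [0.0155, 0.133, 0.0056, 0, 0, 0, -0.4],
    [0.0155, 0.133, 0.0056, 0, 0, 0, -0.4],
    [0.0155, 0.133, 0.0056, 0, 0, 0, -0.4],
    [0, 0, 0, 0, 0, -0.0344, -0.4],
    [0, 0, 0, 0, 0, -0.0344, -0.4],
    [0, 0, 0, 0, 0, -0.0344, -0.4],
    [0, 0, 0, 0, 0, 0, -0.4],
    [0, 0, 0, 0, 0, 0, -0.4]
  ]
}}

```text
time: 21.42
eef_pos: [0.455, 0.4541, 0.2782]
eef_rot: [-0.001, -0.185, 0.983, -0.0]
ft_force: [-0.0, 0.9, 0.2]
finger_gap: 0.0257
grip_force: 0.0
```

```bash
python3 - <<'E'
from h import *
st,s,P,C=look("wrist","w10"); print(st["time"],pose(st),st["finger_gap"]); carts(P,C)
go(st,.455,.454,.189,201.7)
E
```

```text
21.4167 (array([0.455 , 0.4541, 0.2782]), np.float64(-158.7)) 0.02573580134130506
[282. 223.] 454 454 30 10 20.9 0.0395 671 [213 214 214]
[430. 202.] 402 546 30 2 -65.4 0.0394 159 [35 53 72]
[405. 249.] 444 546 72 2 22.6 0.04 493 [43 62 81]
[282. 209.] 455 454 38 30 21.9 0.0137 1333 [153 158 159]
[415. 194.] 401 546 30 2 -64.6 0.0136 126 [28 49 69]
[394. 237.] 445 546 73 2 22.5 0.0136 414 [33 58 80]
[158. 278.] 550 374 39 12 83.1 0.0134 284 [36 49 24]
[250. 348.] 588 476 19 4 70.0 0.0129 102 [86 86 82]
shift frac [-3.000e-04 -1.000e-04  3.567e-01] norm 0.357 turn frac -0.0022
```

Emit:
{"name": "step_arm", "arguments": {
  "deltas": [
    [0, 0, 0.08, 0, 0, 0, -0.4],
    [0, 0, 0.08, 0, 0, 0, -0.4],
    [0, 0, 0.08, 0, 0, 0, -0.4],
    [0, 0, 0.08, 0, 0, 0, -0.4],
    [0, 0, 0.037, 0, 0, 0, -0.4],
    [0, 0, 0, 0, 0, 0, -0.4],
    [0, 0, 0, 0, 0, 0, -1],
    [0, 0, 0, 0, 0, 0, -1]
  ]
}}

```text
time: 22.13
eef_pos: [0.4552, 0.4542, 0.1904]
eef_rot: [0.0, -0.186, 0.983, 0.0]
ft_force: [0.4, 0.9, -1.5]
finger_gap: 0.0083
grip_force: 78.1
```

Emit:
{"name": "step_arm", "arguments": {
  "deltas": [
    [0, 0, 0, 0, 0, 0, -1],
    [0, 0, 0, 0, 0, 0, -1],
    [0, 0, -0.1, 0, 0, 0, -1],
    [0, 0, -0.1, 0, 0, 0, -1],
    [0, 0, -0.1, 0, 0, 0, -1],
    [0, 0, -0.1, 0, 0, 0.0345, -1],
    [0, 0, -0.02, 0, 0, 0.0345, -1],
    [0, 0, 0, 0, 0, 0.0345, -1]
  ]
}}

```text
time: 22.8
eef_pos: [0.4552, 0.4542, 0.2975]
eef_rot: [0.002, -0.022, 1.0, 0.001]
ft_force: [-0.5, 0.4, -2.5]
finger_gap: 0.0082
grip_force: 78.3
```

Emit:
{"name": "step_arm", "arguments": {
  "deltas": [
    [-0.0132, -0.1288, 0, 0, 0, 0, -1],
    [-0.0132, -0.1288, 0, 0, 0, 0, -1],
    [-0.0132, -0.1288, 0, 0, 0, 0, -1],
    [-0.0132, -0.1288, 0, 0, 0, 0, -1],
    [-0.0132, -0.1288, 0, 0, 0, 0, -1],
    [-0.0132, -0.1288, 0, 0, 0, 0, -1],
    [-0.0132, -0.1288, 0, 0, 0, 0, -1],
    [-0.0132, -0.1288, 0, 0, 0, 0, -1]
  ]
}}

```text
time: 23.47
eef_pos: [0.4941, 0.1966, 0.295]
eef_rot: [0.0, -0.025, 1.0, 0.0]
ft_force: [1.2, 0.1, -1.2]
finger_gap: 0.008
grip_force: 78.4
```

Emit:
{"name": "step_arm", "arguments": {
  "deltas": [
    [-0.0132, -0.1288, 0, 0, 0, 0, -1],
    [-0.0132, -0.1288, 0, 0, 0, 0, -1],
    [-0.0132, -0.1288, 0, 0, 0, 0, -1],
    [-0.0132, -0.1288, 0, 0, 0, 0, -1],
    [-0.0132, -0.1288, 0, 0, 0, 0, -1],
    [0, 0, 0, 0, 0, 0, -1],
    [0, 0, 0, 0, 0, 0, -1],
    [0, 0, 0, 0, 0, 0, -1]
  ]
}}

```text
time: 24.13
eef_pos: [0.5186, 0.0384, 0.2948]
eef_rot: [-0.0, -0.025, 1.0, 0.0]
ft_force: [-0.4, 0.2, -1.0]
finger_gap: 0.0083
grip_force: 78.5
```

```bash
python3 - <<'E'
from h import *
st,s,P,C=look("wrist","w11"); print(st["time"],pose(st),st["finger_gap"],st["grip_force"]); held(P,st,.019)
go(st,.519,.0375,.24,182.9); dock(P,C)
E
```

```text
24.1333 (array([0.5186, 0.0384, 0.2948]), np.float64(-177.17)) 0.008332470527492883 78.47012400627136
held: n 1519 x max 0.0193 -> cx 0.0003 y [-0.0142  0.0133] ztop 0.1759
shift frac [-0.0016 -0.0039  0.2192] norm 0.219 turn frac -0.0004
[357. 223.] 516 90 30 10 2.8 0.0574 647 [213 214 213]
[351. 290.] 570 93 18 10 3.0 0.0574 286 [209 210 206]
[314. 171.] 486 64 108 4 -87.4 0.0159 448 [93 92 94]
[283. 202.] 514 39 34 29 -87.7 0.0177 1601 [209 210 210]
[351. 187.] 498 91 33 5 -88.2 0.0201 108 [122 121 122]
s0 -1 241 0.0319; s0 1 157 0.0318; s1 -1 225 0.0176; s1 1 90 0.0177; l0 -1 177 0.0318; l0 1 6 0.0313;
```

Emit:
{"name": "step_arm", "arguments": {
  "deltas": [
    [0, 0, 0.08, 0, 0, 0, -1],
    [0, 0, 0.08, 0, 0, 0, -1],
    [0, 0, 0.08, 0, 0, 0, -1],
    [0, 0, 0.04, 0, 0, 0, -1],
    [0, 0, 0.012, 0, 0, 0, -1],
    [0, 0, 0.012, 0, 0, 0, -1],
    [0, 0, 0.012, 0, 0, 0, -1],
    [0, 0, 0, 0, 0, 0, -1]
  ]
}}

```text
time: 24.85
eef_pos: [0.5188, 0.0383, 0.2161]
eef_rot: [0.0, -0.025, 1.0, -0.0]
ft_force: [-0.9, 1.1, -1.0]
finger_gap: 0.0082
grip_force: 78.5
```

Emit:
{"name": "step_arm", "arguments": {
  "deltas": [
    [0, 0, 0.01, 0, 0, 0, -1],
    [0, 0, 0.01, 0, 0, 0, -1],
    [0, 0, 0.01, 0, 0, 0, -1],
    [0, 0, 0.005, 0, 0, 0, -1],
    [0, 0, 0, 0, 0, 0, -1],
    [0, 0, 0, 0, 0, 0, -1],
    [0, 0, 0, 0, 0, 0, -1],
    [0, 0, 0, 0, 0, 0, -1]
  ]
}}

```text
time: 25.52
eef_pos: [0.5188, 0.0382, 0.2082]
eef_rot: [0.0, -0.025, 1.0, -0.0]
ft_force: [-5.3, 0.4, 12.0]
finger_gap: 0.0084
grip_force: 80.5
```

Emit:
{"name": "step_arm", "arguments": {
  "deltas": [
    [0, 0, -0.003, 0, 0, 0, -0.4],
    [0, 0, 0, 0, 0, 0, -0.4],
    [0, 0, 0, 0, 0, 0, -0.4],
    [0, 0, 0, 0, 0, 0, -0.4],
    [0, 0, -0.06, 0, 0, 0, -0.4],
    [0, 0, -0.1, 0, 0, 0, -0.4],
    [0, 0, -0.1, 0, 0, 0, -0.4],
    [0, 0, -0.11, 0, 0, 0, -0.4]
  ]
}}

```text
time: 26.18
eef_pos: [0.5185, 0.0382, 0.3008]
eef_rot: [-0.001, -0.025, 1.0, 0.0]
ft_force: [0.9, -1.0, 0.6]
finger_gap: 0.0255
grip_force: 0.0
```

```bash
python3 - <<'E'
from h import *
st,s,P,C=look("wrist","w12"); print(st["time"],pose(st),st["finger_gap"],st["ft_force"]); dock(P,C)
go(st,.56,.254,.30); 
for n in("scene","side"):
    _,_,P,C=look(n,n+"12"); carts(P,C)
    Z=P[...,2]; ok=(abs(P[...,0]-.589)<.04)&(abs(P[...,1]-.256)<.04)
    m=ok&(C.min(-1)>140)&(Z>.03); print("button",np.nanmean(P[m],0),np.nanpercentile(Z[m],[5,50,95]))
E
```

```text
26.1833 (array([0.5185, 0.0382, 0.3008]), np.float64(-177.15)) 0.025532419743227407 [ 0.86901035 -0.98162374  0.63949234]
[281. 221.] 518 38 30 11 2.4 0.0575 651 [213 214 214]
[356. 221.] 516 90 30 11 1.9 0.0575 611 [212 213 211]
[352. 283.] 567 95 15 9 25.7 0.0573 147 [173 172 169]
[315. 170.] 486 63 108 4 -87.6 0.017 481 [94 95 96]
[296. 201.] 519 39 40 34 3.1 0.018 276 [168 170 170]
[352. 187.] 504 91 33 16 -88.6 0.0206 114 [152 151 153]
[283. 277.] 583 42 54 35 2.9 0.0179 2239 [213 214 214]
s0 -1 225 0.0318; s0 1 147 0.0318; s1 -1 269 0.0316; s1 1 219 0.0319; l0 -1 100 0.0317; l1 -1 179 0.0178; l1 1 150 0.0178; 
shift frac [-0.2086  0.854   0.0033] norm 0.879 turn frac 0
[177. 235.] 627 399 80 6 87.8 0.0154 109 [123 121 113]
button [0.58732323 0.25369622 0.04464884] [0.04239098 0.04486799 0.04671823]
[192. 247.] 628 369 98 6 86.4 0.0151 122 [119 119 113]
[220. 263.] 558 386 41 17 32.4 0.0138 90 [52 73 31]
button [0.59084356 0.25609055 0.04388404] [0.04149662 0.04381565 0.04610117]
```

All three are flush, and no others are left on the bench. Now the button.

Emit:
{"name": "step_arm", "arguments": {
  "deltas": [
    [-0.0407, 0.1065, 0, 0, 0, 0, -1],
    [-0.0407, 0.1065, 0, 0, 0, 0, -1],
    [-0.0407, 0.1065, 0, 0, 0, 0, -1],
    [-0.0407, 0.1065, 0, 0, 0, 0, -1],
    [-0.0407, 0.1065, 0, 0, 0, 0, -1],
    [-0.0407, 0.1065, 0, 0, 0, 0, -1],
    [-0.0407, 0.1065, 0, 0, 0, 0, -1],
    [-0.0407, 0.1065, 0, 0, 0, 0, -1]
  ]
}}

```text
time: 27.0
eef_pos: [0.5895, 0.2563, 0.2984]
eef_rot: [-0.001, -0.025, 1.0, -0.0]
ft_force: [0.4, -0.8, 0.5]
finger_gap: -0.0001
grip_force: 0.0
```

Emit:
{"name": "step_arm", "arguments": {
  "deltas": [
    [0, 0, 0.06, 0, 0, 0, -1],
    [0, 0, 0.06, 0, 0, 0, -1],
    [0, 0, 0.06, 0, 0, 0, -1],
    [0, 0, 0.06, 0, 0, 0, -1],
    [0, 0, 0.04, 0, 0, 0, -1],
    [0, 0, 0.02, 0, 0, 0, -1],
    [0, 0, 0, 0, 0, 0, -1],
    [0, 0, 0, 0, 0, 0, -1]
  ]
}}

```text
time: 27.67
eef_pos: [0.5895, 0.2549, 0.2254]
eef_rot: [0.0, -0.025, 1.0, 0.0]
ft_force: [-0.2, 0.6, 0.4]
finger_gap: -0.0002
grip_force: 0.0
```

```bash
python3 - <<'E'
from h import *
st,s,P,C=look("side","s13"); print(st["time"],pose(st),st["finger_gap"],st["ft_force"])
cv2.imwrite("pics/c13.png",cv2.resize(s["color"][120:280,150:350,::-1],(600,480)))
E
```

```text
27.6667 (array([0.5895, 0.2549, 0.2254]), np.float64(-177.15)) -0.00015040101421058655 [-0.22578933  0.57058694  0.38868455]
```

View pics/c13.png

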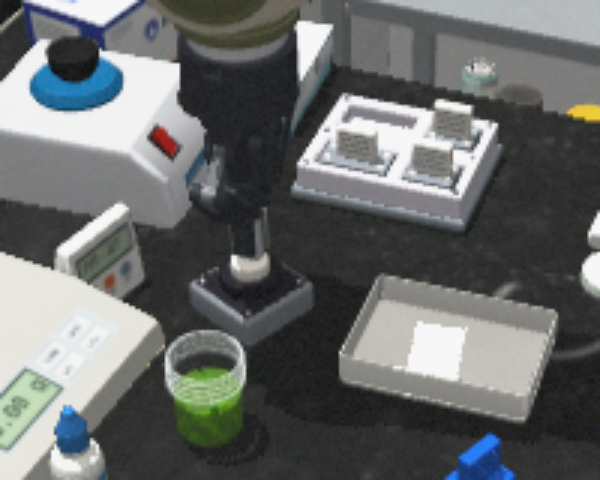

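The closed fingers stand over the white cap at (250,265), and all three cartridges are seated. Now pressing.

Emit:
{"name": "step_arm", "arguments": {
  "deltas": [
    [0, 0, 0.016, 0, 0, 0, -1],
    [0, 0, 0.016, 0, 0, 0, -1],
    [0, 0, 0.012, 0, 0, 0, -1],
    [0, 0, 0.012, 0, 0, 0, -1],
    [0, 0, 0, 0, 0, 0, -1],
    [0, 0, 0, 0, 0, 0, -1],
    [0, 0, 0, 0, 0, 0, -1],
    [0, 0, 0, 0, 0, 0, -1]
  ]
}}

```text
time: 28.38
eef_pos: [0.5896, 0.2551, 0.2133]
eef_rot: [0.001, -0.025, 1.0, 0.0]
ft_force: [-3.4, -1.8, 14.8]
finger_gap: 0.0
grip_force: 7.3
```

It has bottomed: 14.8 N against a 4 N spring. Holding.

Emit:
{"name": "step_arm", "arguments": {
  "deltas": [
    [0, 0, 0.002, 0, 0, 0, -1],
    [0, 0, 0, 0, 0, 0, -1],
    [0, 0, 0, 0, 0, 0, -1],
    [0, 0, 0, 0, 0, 0, -1],
    [0, 0, 0, 0, 0, 0, -1],
    [0, 0, 0, 0, 0, 0, -1],
    [0, 0, 0, 0, 0, 0, -1],
    [0, 0, 0, 0, 0, 0, -1]
  ]
}}

```text
time: 29.05
eef_pos: [0.5896, 0.2551, 0.2132]
eef_rot: [0.001, -0.025, 1.0, 0.0]
ft_force: [-5.7, -1.6, 17.4]
finger_gap: -0.0001
grip_force: 8.9
```

Emit:
{"name": "step_arm", "arguments": {
  "deltas": [
    [0, 0, 0, 0, 0, 0, -1],
    [0, 0, 0, 0, 0, 0, -1],
    [0, 0, 0, 0, 0, 0, -1],
    [0, 0, 0, 0, 0, 0, -1],
    [0, 0, 0, 0, 0, 0, -1],
    [0, 0, 0, 0, 0, 0, -1],
    [0, 0, 0, 0, 0, 0, -1],
    [0, 0, 0, 0, 0, 0, -1]
  ]
}}

```text
time: 29.72
eef_pos: [0.5896, 0.2551, 0.2132]
eef_rot: [0.001, -0.025, 1.0, 0.0]
ft_force: [-6.6, -2.3, 17.4]
finger_gap: 0.0006
grip_force: 8.9
```

Emit:
{"name": "step_arm", "arguments": {
  "deltas": [
    [0, 0, 0, 0, 0, 0, -1],
    [0, 0, 0, 0, 0, 0, -1],
    [0, 0, 0, 0, 0, 0, -1],
    [0, 0, 0, 0, 0, 0, -1],
    [0, 0, 0, 0, 0, 0, -1],
    [0, 0, 0, 0, 0, 0, -1],
    [0, 0, 0, 0, 0, 0, -1],
    [0, 0, 0, 0, 0, 0, -1]
  ]
}}

```text
time: 30.38
eef_pos: [0.5896, 0.2551, 0.2132]
eef_rot: [0.001, -0.025, 1.0, 0.0]
ft_force: [-5.8, -2.3, 17.7]
finger_gap: 0.0002
grip_force: 8.9
```

Emit:
{"name": "step_arm", "arguments": {
  "deltas": [
    [0, 0, 0, 0, 0, 0, -1],
    [0, 0, 0, 0, 0, 0, -1],
    [0, 0, 0, 0, 0, 0, -1],
    [0, 0, 0, 0, 0, 0, -1],
    [0, 0, 0, 0, 0, 0, -1],
    [0, 0, 0, 0, 0, 0, -1],
    [0, 0, 0, 0, 0, 0, -1],
    [0, 0, 0, 0, 0, 0, -1]
  ]
}}

```text
time: 31.05
eef_pos: [0.5896, 0.2551, 0.2132]
eef_rot: [0.001, -0.025, 1.0, 0.0]
ft_force: [-6.2, -2.1, 17.8]
finger_gap: -0.0001
grip_force: 8.9
```

Emit:
{"name": "step_arm", "arguments": {
  "deltas": [
    [0, 0, 0, 0, 0, 0, -1],
    [0, 0, 0, 0, 0, 0, -1],
    [0, 0, 0, 0, 0, 0, -1],
    [0, 0, 0, 0, 0, 0, -1],
    [0, 0, 0, 0, 0, 0, -1],
    [0, 0, 0, 0, 0, 0, -1],
    [0, 0, 0, 0, 0, 0, -1],
    [0, 0, 0, 0, 0, 0, -1]
  ]
}}

```text
time: 31.72
eef_pos: [0.5896, 0.2551, 0.2132]
eef_rot: [0.001, -0.025, 1.0, 0.0]
ft_force: [-5.6, -0.7, 17.8]
finger_gap: -0.0002
grip_force: 8.9
```

Emit:
{"name": "step_arm", "arguments": {
  "deltas": [
    [0, 0, 0, 0, 0, 0, -1],
    [0, 0, 0, 0, 0, 0, -1],
    [0, 0, 0, 0, 0, 0, -1],
    [0, 0, 0, 0, 0, 0, -1],
    [0, 0, 0, 0, 0, 0, -1],
    [0, 0, 0, 0, 0, 0, -1],
    [0, 0, 0, 0, 0, 0, -1],
    [0, 0, 0, 0, 0, 0, -1]
  ]
}}

```text
time: 32.38
eef_pos: [0.5896, 0.2551, 0.2132]
eef_rot: [0.001, -0.025, 1.0, 0.0]
ft_force: [-5.4, -1.8, 17.9]
finger_gap: -0.0002
grip_force: 8.9
```

Emit:
{"name": "step_arm", "arguments": {
  "deltas": [
    [0, 0, 0, 0, 0, 0, -1],
    [0, 0, 0, 0, 0, 0, -1],
    [0, 0, 0, 0, 0, 0, -1],
    [0, 0, 0, 0, 0, 0, -1],
    [0, 0, 0, 0, 0, 0, -1],
    [0, 0, 0, 0, 0, 0, -1],
    [0, 0, 0, 0, 0, 0, -1],
    [0, 0, 0, 0, 0, 0, -1]
  ]
}}

```text
time: 33.05
eef_pos: [0.5896, 0.2551, 0.2132]
eef_rot: [0.001, -0.025, 1.0, 0.0]
ft_force: [-6.0, -2.0, 17.5]
finger_gap: 0.0002
grip_force: 8.9
```

Emit:
{"name": "step_arm", "arguments": {
  "deltas": [
    [0, 0, 0, 0, 0, 0, -1],
    [0, 0, 0, 0, 0, 0, -1],
    [0, 0, 0, 0, 0, 0, -1],
    [0, 0, 0, 0, 0, 0, -1],
    [0, 0, 0, 0, 0, 0, -1],
    [0, 0, 0, 0, 0, 0, -1],
    [0, 0, 0, 0, 0, 0, -1],
    [0, 0, 0, 0, 0, 0, -1]
  ]
}}

```text
time: 33.72
eef_pos: [0.5896, 0.2551, 0.2132]
eef_rot: [0.001, -0.025, 1.0, 0.0]
ft_force: [-4.6, -1.8, 17.7]
finger_gap: -0.0001
grip_force: 8.9
```

Emit:
{"name": "step_arm", "arguments": {
  "deltas": [
    [0, 0, 0, 0, 0, 0, -1],
    [0, 0, 0, 0, 0, 0, -1],
    [0, 0, 0, 0, 0, 0, -1],
    [0, 0, 0, 0, 0, 0, -1],
    [0, 0, 0, 0, 0, 0, -1],
    [0, 0, 0, 0, 0, 0, -1],
    [0, 0, 0, 0, 0, 0, -1],
    [0, 0, 0, 0, 0, 0, -1]
  ]
}}

```text
time: 34.38
eef_pos: [0.5896, 0.2551, 0.2132]
eef_rot: [0.001, -0.025, 1.0, 0.0]
ft_force: [-5.6, -1.6, 18.9]
finger_gap: 0.0004
grip_force: 8.9
```

Emit:
{"name": "step_arm", "arguments": {
  "deltas": [
    [0, 0, 0, 0, 0, 0, -1],
    [0, 0, 0, 0, 0, 0, -1],
    [0, 0, 0, 0, 0, 0, -1],
    [0, 0, 0, 0, 0, 0, -1],
    [0, 0, 0, 0, 0, 0, -1],
    [0, 0, 0, 0, 0, 0, -1],
    [0, 0, 0, 0, 0, 0, -1],
    [0, 0, 0, 0, 0, 0, -1]
  ]
}}

```text
time: 35.05
eef_pos: [0.5896, 0.2551, 0.2132]
eef_rot: [0.001, -0.025, 1.0, 0.0]
ft_force: [-6.1, -1.5, 17.3]
finger_gap: -0.0001
grip_force: 8.9
```

Emit:
{"name": "step_arm", "arguments": {
  "deltas": [
    [0, 0, 0, 0, 0, 0, -1],
    [0, 0, 0, 0, 0, 0, -1],
    [0, 0, 0, 0, 0, 0, -1],
    [0, 0, 0, 0, 0, 0, -1],
    [0, 0, 0, 0, 0, 0, -1],
    [0, 0, 0, 0, 0, 0, -1],
    [0, 0, 0, 0, 0, 0, -1],
    [0, 0, 0, 0, 0, 0, -1]
  ]
}}

```text
time: 35.72
eef_pos: [0.5896, 0.2551, 0.2132]
eef_rot: [0.001, -0.025, 1.0, 0.0]
ft_force: [-5.6, -1.6, 18.4]
finger_gap: 0.0002
grip_force: 8.9
```

Emit:
{"name": "step_arm", "arguments": {
  "deltas": [
    [0, 0, 0, 0, 0, 0, -1],
    [0, 0, 0, 0, 0, 0, -1],
    [0, 0, 0, 0, 0, 0, -1],
    [0, 0, 0, 0, 0, 0, -1],
    [0, 0, 0, 0, 0, 0, -1],
    [0, 0, 0, 0, 0, 0, -1],
    [0, 0, 0, 0, 0, 0, -1],
    [0, 0, 0, 0, 0, 0, -1]
  ]
}}

```text
time: 36.38
eef_pos: [0.5897, 0.2551, 0.2132]
eef_rot: [0.001, -0.025, 1.0, 0.0]
ft_force: [-5.6, -3.1, 18.5]
finger_gap: -0.0001
grip_force: 8.9
```

Emit:
{"name": "step_arm", "arguments": {
  "deltas": [
    [0, 0, 0, 0, 0, 0, -1],
    [0, 0, 0, 0, 0, 0, -1],
    [0, 0, 0, 0, 0, 0, -1],
    [0, 0, 0, 0, 0, 0, -1],
    [0, 0, 0, 0, 0, 0, -1],
    [0, 0, 0, 0, 0, 0, -1],
    [0, 0, 0, 0, 0, 0, -1],
    [0, 0, 0, 0, 0, 0, -1]
  ]
}}

```text
time: 37.05
eef_pos: [0.5896, 0.2551, 0.2132]
eef_rot: [0.001, -0.025, 1.0, 0.0]
ft_force: [-4.8, -3.1, 17.4]
finger_gap: 0.0003
grip_force: 8.9
```

Emit:
{"name": "step_arm", "arguments": {
  "deltas": [
    [0, 0, 0, 0, 0, 0, -1],
    [0, 0, 0, 0, 0, 0, -1],
    [0, 0, 0, 0, 0, 0, -1],
    [0, 0, 0, 0, 0, 0, -1],
    [0, 0, 0, 0, 0, 0, -1],
    [0, 0, 0, 0, 0, 0, -1],
    [0, 0, 0, 0, 0, 0, -1],
    [0, 0, 0, 0, 0, 0, -1]
  ]
}}

```text
time: 37.72
eef_pos: [0.5896, 0.2551, 0.2132]
eef_rot: [0.001, -0.025, 1.0, 0.0]
ft_force: [-5.3, -2.3, 17.2]
finger_gap: -0.0002
grip_force: 8.9
```

Held for 9.3 s. Release and return over the dock.

Emit:
{"name": "step_arm", "arguments": {
  "deltas": [
    [0, 0, -0.05, 0, 0, 0, -1],
    [0, 0, -0.09, 0, 0, 0, -1],
    [0, 0, -0.1, 0, 0, 0, -1],
    [0, 0, -0.1, 0, 0, 0, -0.4],
    [0, 0, 0, 0, 0, 0, -0.4],
    [0.0545, -0.1073, 0, 0, 0, 0, -0.4],
    [0.0545, -0.1073, 0, 0, 0, 0, -0.4],
    [0.0545, -0.1073, 0, 0, 0, 0, -0.4]
  ]
}}

```text
time: 38.38
eef_pos: [0.5517, 0.1718, 0.2953]
eef_rot: [-0.0, -0.025, 1.0, -0.0]
ft_force: [0.4, -0.7, 0.4]
finger_gap: 0.0259
grip_force: 0.0
```

Emit:
{"name": "step_arm", "arguments": {
  "deltas": [
    [0.0545, -0.1073, 0, 0, 0, 0, -0.4],
    [0.0545, -0.1073, 0, 0, 0, 0, -0.4],
    [0.0545, -0.1073, 0, 0, 0, 0, -0.4],
    [0, 0, 0, 0, 0, 0, -0.4],
    [0, 0, 0, 0, 0, 0, -0.4],
    [0, 0, 0, 0, 0, 0, -0.4],
    [0, 0, 0, 0, 0, 0, -0.4],
    [0, 0, 0, 0, 0, 0, -0.4]
  ]
}}

```text
time: 39.05
eef_pos: [0.516, 0.0909, 0.2956]
eef_rot: [-0.0, -0.025, 1.0, 0.0]
ft_force: [0.5, 0.1, -0.3]
finger_gap: 0.0255
grip_force: 0.0
```

```bash
cat >> h.py <<'E'
def tray(P,C):
    Z=P[...,2]; ok=(abs(P[...,0]-.442)<.08)&(abs(P[...,1]-.251)<.06)
    for lo,hi in((.036,.046),(.020,.028),(.0115,.019),(-.003,.006)):
        for c in comps(P,C,ok&(Z>lo)&(Z<hi)&((C.min(-1)>70)|(Z>.009)),100): print(*c)
E
python3 - <<'E'
from h import *
st,s,P,C=look("wrist","w14"); print(st["time"],pose(st),st["finger_gap"],st["ft_force"]); dock(P,C); tray(P,C)
go(st,.516,.090,.2065,182.9)
for n in ("side","scene"):
    _,_,P,C=look(n,n+"14"); Z=P[...,2]; ok=(abs(P[...,0]-.589)<.04)&(abs(P[...,1]-.256)<.04)
    m=ok&(C.min(-1)>140)&(Z>.03); print("button",np.nanpercentile(Z[m],[50,95])); tray(P,C)
E
```

```text
39.05 (array([0.516 , 0.0909, 0.2956]), np.float64(-177.08)) 0.025517032666402664 [ 0.47787814  0.08959931 -0.25590863]
[206. 222.] 518 38 30 11 3.1 0.0575 642 [213 214 213]
[282. 223.] 516 90 30 10 3.0 0.0575 678 [213 214 214]
[282. 298.] 576 94 31 11 2.4 0.0575 518 [212 213 211]
[252. 170.] 486 63 107 4 -86.5 0.0163 393 [94 93 94]
[225. 200.] 519 38 41 33 3.1 0.0181 281 [130 128 131]
[286. 201.] 516 91 40 34 2.8 0.0181 288 [142 140 142]
[214. 267.] 579 41 47 33 2.9 0.0178 963 [209 210 210]
[301. 278.] 579 111 54 2 2.1 0.018 124 [183 183 184]
s0 -1 248 0.0317; s0 1 233 0.0318; s1 -1 249 0.0317; s1 1 141 0.0319; l0 -1 195 0.0317; l0 1 172 0.0319; l1 -1 122 0.0177; l1 1 23 0.0177; 
[469. 138.] 444 251 130 92 4.0 0.0229 1605 [167 166 159]
[427. 130.] 447 207 129 4 3.8 0.0153 577 [104 104  99]
[495. 139.] 444 253 127 84 3.5 0.0152 944 [105 104 100]
[436.  46.] 368 216 20 8 38.0 0.0002 127 [102 103 100]
[419. 124.] 447 200 126 16 3.1 0.0016 557 [104 104 100]
[467. 135.] 445 259 129 82 4.0 0.0017 9537 [212 213 212]
shift frac [ 0.     -0.0037  0.3564] norm 0.356 turn frac 0.0001
button [0.04410825 0.0466688 ]
[297. 237.] 444 254 130 94 3.9 0.0219 192 [219 218 215]
[300. 221.] 465 220 146 68 35.2 0.0154 188 [137 136 131]
[296. 248.] 439 296 131 26 12.0 0.0155 181 [139 137 133]
[300. 234.] 447 242 123 71 3.7 0.0008 1338 [247 247 247]
[295. 253.] 441 297 129 12 7.5 0.0017 194 [132 131 126]
button [0.04517329 0.0465906 ]
[270. 236.] 462 282 152 70 -30.5 0.0226 127 [244 245 244]
[301. 229.] 422 221 153 69 -30.9 0.0225 128 [227 226 221]
[296. 222.] 445 207 119 5 3.5 0.0151 103 [132 129 123]
[274. 247.] 440 296 127 4 3.2 0.0159 109 [130 127 121]
[285. 237.] 441 251 131 93 3.5 0.0017 1461 [255 255 254]
```

The button is back up and everything is still seated. Tray centre is (0.4435,0.2515) with its long axis at 3.9°. Taking out short A.

Emit:
{"name": "step_arm", "arguments": {
  "deltas": [
    [0, -0.0036, 0.08, 0, 0, 0, -0.4],
    [0, 0, 0.08, 0, 0, 0, -0.4],
    [0, 0, 0.08, 0, 0, 0, -0.4],
    [0, 0, 0.08, 0, 0, 0, -0.4],
    [0, 0, 0.024, 0, 0, 0, -0.4],
    [0, 0, 0, 0, 0, 0, -0.4],
    [0, 0, 0, 0, 0, 0, -1],
    [0, 0, 0, 0, 0, 0, -1]
  ]
}}

```text
time: 39.87
eef_pos: [0.5162, 0.0894, 0.2109]
eef_rot: [0.001, -0.025, 1.0, 0.0]
ft_force: [-0.4, 0.1, -0.0]
finger_gap: 0.0083
grip_force: 79.1
```

Emit:
{"name": "step_arm", "arguments": {
  "deltas": [
    [0, 0, 0, 0, 0, 0, -1],
    [0, 0, 0, 0, 0, 0, -1],
    [0, 0, 0, 0, 0, 0, -1],
    [0, 0, -0.04, 0, 0, 0, -1],
    [0, 0, -0.08, 0, 0, 0, -1],
    [0, 0, -0.08, 0, 0, 0, -1],
    [0, 0, -0.08, 0, 0, 0, -1],
    [0, 0, -0.08, 0, 0, 0, -1]
  ]
}}

```text
time: 40.53
eef_pos: [0.5156, 0.0891, 0.3014]
eef_rot: [0.0, -0.025, 1.0, -0.0]
ft_force: [0.5, -0.1, -0.6]
finger_gap: 0.0079
grip_force: 79.3
```

```bash
python3 - <<'E'
from h import *
st,s,P,C=look("wrist","w15"); print(st["time"],pose(st),st["finger_gap"],st["grip_force"],st["ft_force"]); held(P,st,.019)
go(st,.4784,.2539,.28,93.9)
E
```

```text
40.5333 (array([0.5156, 0.0891, 0.3014]), np.float64(-177.15)) 0.007864322638013862 79.25240635871887 [ 0.4740268  -0.10216397 -0.62565616]
held: n 1460 x max 0.0191 -> cx 0.0001 y [-0.0142  0.0135] ztop 0.1784
shift frac [0.1158 0.6658 0.0854] norm 0.681 turn frac 0.4942
```

Emit:
{"name": "step_arm", "arguments": {
  "deltas": [
    [0.0193, 0.111, 0.0143, 0, 0, 0, -1],
    [0.0193, 0.111, 0.0143, 0, 0, 0, -1],
    [0.0193, 0.111, 0.0143, 0, 0, 0, -1],
    [0.0193, 0.111, 0.0143, 0, 0, 0, -1],
    [0.0193, 0.111, 0.0143, 0, 0, 0, -1],
    [0.0193, 0.111, 0.0143, 0, 0, 0, -1],
    [0, 0, 0, 0, 0, 0.038, -1],
    [0, 0, 0, 0, 0, 0.038, -1]
  ]
}}

```text
time: 41.25
eef_pos: [0.478, 0.2553, 0.2783]
eef_rot: [-0.0, 0.096, 0.995, -0.0]
ft_force: [0.7, -0.2, -0.4]
finger_gap: 0.0083
grip_force: 79.3
```

Emit:
{"name": "step_arm", "arguments": {
  "deltas": [
    [0, 0, 0, 0, 0, 0.038, -1],
    [0, 0, 0, 0, 0, 0.038, -1],
    [0, 0, 0, 0, 0, 0.038, -1],
    [0, 0, 0, 0, 0, 0.038, -1],
    [0, 0, 0, 0, 0, 0.038, -1],
    [0, 0, 0, 0, 0, 0.038, -1],
    [0, 0, 0, 0, 0, 0.038, -1],
    [0, 0, 0, 0, 0, 0.038, -1]
  ]
}}

```text
time: 41.92
eef_pos: [0.4786, 0.2539, 0.2786]
eef_rot: [0.0, 0.544, 0.839, -0.0]
ft_force: [-0.2, -0.6, -1.5]
finger_gap: 0.0086
grip_force: 79.3
```

Emit:
{"name": "step_arm", "arguments": {
  "deltas": [
    [0, 0, 0, 0, 0, 0.038, -1],
    [0, 0, 0, 0, 0, 0.038, -1],
    [0, 0, 0, 0, 0, 0.038, -1],
    [0, 0, 0, 0, 0, 0, -1],
    [0, 0, 0, 0, 0, 0, -1],
    [0, 0, 0, 0, 0, 0, -1],
    [0, 0, 0, 0, 0, 0, -1],
    [0, 0, 0, 0, 0, 0, -1]
  ]
}}

```text
time: 42.58
eef_pos: [0.4786, 0.2541, 0.2784]
eef_rot: [0.0, 0.682, 0.731, -0.0]
ft_force: [0.6, 0.8, 1.4]
finger_gap: 0.0082
grip_force: 79.3
```

```bash
python3 - <<'E'
from h import *
st,s,P,C=look("wrist","w16"); print(st["time"],pose(st),st["finger_gap"],st["grip_force"],st["ft_force"]); held(P,st,.019); tray(P,C)
go(st,.4784,.2539,.1944,93.9)
E
```

```text
42.5833 (array([0.4786, 0.2541, 0.2784]), np.float64(94.02)) 0.00816670745974379 79.33563351631165 [0.55353369 0.77006315 1.41618697]
held: n 1456 x max 0.019 -> cx 0.0 y [-0.0135  0.0143] ztop 0.1785
[203. 202.] 443 251 128 90 3.7 0.0231 1314 [165 164 156]
[322. 211.] 508 258 80 2 -86.2 0.0235 331 [224 225 221]
[180. 237.] 396 231 109 53 -47.7 0.0152 690 [112 110 105]
[272. 148.] 447 302 111 13 4.0 -0.0003 603 [79 80 78]
[232. 204.] 444 248 128 87 3.7 0.0017 13252 [179 177 170]
shift frac [-0.0006 -0.0009  0.3359] norm 0.336 turn frac 0.0007
```

View pics/w16.png

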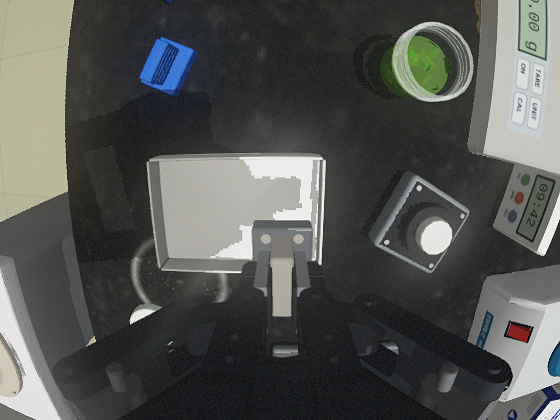

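The held short is at (282,240) over the right (+x) part of the tray. Lowering it to the floor.

Emit:
{"name": "step_arm", "arguments": {
  "deltas": [
    [0, 0, 0.07, 0, 0, 0, -1],
    [0, 0, 0.07, 0, 0, 0, -1],
    [0, 0, 0.07, 0, 0, 0, -1],
    [0, 0, 0.07, 0, 0, 0, -1],
    [0, 0, 0.025, 0, 0, 0, -1],
    [0, 0, 0.02, 0, 0, 0, -1],
    [0, 0, 0.012, 0, 0, 0, -1],
    [0, 0, 0, 0, 0, 0, -1]
  ]
}}

```text
time: 43.3
eef_pos: [0.4789, 0.2542, 0.195]
eef_rot: [0.0, 0.682, 0.731, 0.0]
ft_force: [0.6, 0.3, -0.3]
finger_gap: 0.008
grip_force: 79.3
```

Emit:
{"name": "step_arm", "arguments": {
  "deltas": [
    [0, 0, 0, 0, 0, 0, -1],
    [0, 0, -0.002, 0, 0, 0, -0.58],
    [0, 0, 0, 0, 0, 0, -0.58],
    [0, 0, 0, 0, 0, 0, -0.58],
    [0, 0, 0, 0, 0, 0, -0.58],
    [0, 0, -0.06, 0, 0, 0, -0.58],
    [0, 0, -0.12, 0, 0, 0, -0.58],
    [0, 0, -0.14, 0, 0, 0, -0.4]
  ]
}}

```text
time: 43.97
eef_pos: [0.4782, 0.2539, 0.2742]
eef_rot: [-0.001, 0.682, 0.731, -0.002]
ft_force: [0.7, -0.7, 0.6]
finger_gap: 0.0253
grip_force: 0.0
```

Emit:
{"name": "step_arm", "arguments": {
  "deltas": [
    [0, 0, -0.1, 0, 0, -0.038, -0.4],
    [0, 0, 0, 0, 0, -0.038, -0.4],
    [0, 0, 0, 0, 0, -0.038, -0.4],
    [0, 0, 0, 0, 0, -0.038, -0.4],
    [0, 0, 0, 0, 0, -0.038, -0.4],
    [0, 0, 0, 0, 0, -0.038, -0.4],
    [0, 0, 0, 0, 0, -0.038, -0.4],
    [0, 0, 0, 0, 0, -0.038, -0.4]
  ]
}}

```text
time: 44.63
eef_pos: [0.4786, 0.2541, 0.2996]
eef_rot: [0.0, 0.267, 0.964, -0.0]
ft_force: [0.1, 0.4, -0.3]
finger_gap: 0.0259
grip_force: 0.0
```

Emit:
{"name": "step_arm", "arguments": {
  "deltas": [
    [0, 0, 0, 0, 0, -0.038, -0.4],
    [0, 0, 0, 0, 0, -0.038, -0.4],
    [0, 0, 0, 0, 0, -0.038, -0.4],
    [0, 0, 0, 0, 0, -0.038, -0.4],
    [0, 0, 0, 0, 0, -0.038, -0.4],
    [0, 0, 0, 0, 0, 0, -0.4],
    [0, 0, 0, 0, 0, 0, -0.4],
    [0, 0, 0, 0, 0, 0, -0.4]
  ]
}}

```text
time: 45.3
eef_pos: [0.4786, 0.2541, 0.2996]
eef_rot: [0.0, -0.023, 1.0, 0.0]
ft_force: [-0.3, -0.8, 0.2]
finger_gap: 0.0252
grip_force: 0.0
```

```bash
python3 - <<'E'
from h import *
st,s,P,C=look("wrist","w17"); print(st["time"],pose(st),st["finger_gap"],st["grip_force"],st["ft_force"]); tray(P,C)
go(st,.5185,.038,.30,182.9)
E
```

```text
45.3 (array([0.4786, 0.2541, 0.2996]), np.float64(-177.35)) 0.025241845606459826 0.0 [-0.26902771 -0.84968147  0.15169757]
[282. 215.] 479 254 30 10 -87.0 0.0415 597 [214 215 214]
[279.  82.] 381 246 85 3 -86.6 0.0233 322 [141 140 133]
[336. 157.] 442 295 125 3 3.5 0.0233 462 [153 152 145]
[248. 197.] 467 222 154 71 37.9 0.0232 895 [150 149 142]
[334. 184.] 459 295 84 1 3.9 0.0152 148 [100 100  96]
[227. 178.] 460 209 61 1 4.3 0.0155 123 [102 101  97]
[282. 199.] 479 254 38 30 -85.7 0.0156 871 [137 140 139]
[277. 238.] 507 253 87 18 81.7 0.0154 370 [102 102  98]
[280. 153.] 446 252 131 90 3.5 0.0017 13873 [160 159 152]
[215. 142.] 430 196 11 9 0.5 0.0003 125 [104 104  99]
shift frac [-0.1193 -0.8708 -0.0016] norm 0.879 turn frac -0.0014
```

Placed flat. Next short B from short_1.

Emit:
{"name": "step_arm", "arguments": {
  "deltas": [
    [-0.0149, -0.1089, 0, 0, 0, 0, -0.4],
    [-0.0149, -0.1089, 0, 0, 0, 0, -0.4],
    [-0.0149, -0.1089, 0, 0, 0, 0, -0.4],
    [-0.0149, -0.1089, 0, 0, 0, 0, -0.4],
    [-0.0149, -0.1089, 0, 0, 0, 0, -0.4],
    [-0.0149, -0.1089, 0, 0, 0, 0, -0.4],
    [-0.0149, -0.1089, 0, 0, 0, 0, -0.4],
    [-0.0149, -0.1089, 0, 0, 0, 0, -0.4]
  ]
}}

```text
time: 46.02
eef_pos: [0.5193, 0.0367, 0.2997]
eef_rot: [0.0, -0.024, 1.0, -0.0]
ft_force: [-1.2, -0.0, 0.1]
finger_gap: 0.0254
grip_force: 0.0
```

Emit:
{"name": "step_arm", "arguments": {
  "deltas": [
    [0, 0, 0, 0, 0, -0.0014, -0.4],
    [0, 0, 0, 0, 0, 0, -0.4],
    [0, 0, 0, 0, 0, 0, -0.4],
    [0, 0, 0, 0, 0, 0, -0.4],
    [0, 0, 0, 0, 0, 0, -0.4],
    [0, 0, 0, 0, 0, 0, -0.4],
    [0, 0, 0, 0, 0, 0, -0.4],
    [0, 0, 0, 0, 0, 0, -0.4]
  ]
}}

```text
time: 46.68
eef_pos: [0.5192, 0.0384, 0.2996]
eef_rot: [0.0, -0.027, 1.0, -0.0]
ft_force: [0.5, 1.0, 0.3]
finger_gap: 0.0259
grip_force: 0.0
```

```bash
python3 - <<'E'
from h import *
st,s,P,C=look("wrist","w18"); print(st["time"],pose(st),st["finger_gap"],st["grip_force"],st["ft_force"]); dock(P,C)
go(st,.518,.038,.2095,182.9)
E
```

```text
46.6833 (array([0.5192, 0.0384, 0.2996]), np.float64(-176.87)) 0.02589659488690888 0.0 [0.50030137 1.04355417 0.26296925]
[281. 220.] 518 38 30 10 2.7 0.0575 648 [213 214 214]
[352. 283.] 567 93 12 9 4.7 0.0575 149 [209 207 201]
[313. 169.] 486 63 107 4 -87.7 0.0166 439 [94 93 95]
[295. 200.] 519 39 40 34 2.9 0.0181 290 [159 156 159]
[349. 208.] 516 92 41 33 2.4 0.0178 1981 [214 215 214]
[283. 276.] 582 42 55 35 2.7 0.0178 2285 [213 214 214]
s0 -1 210 0.0177; s0 1 191 0.0178; s1 -1 277 0.0317; s1 1 226 0.0319; l0 -1 105 0.0318; l1 -1 179 0.0178; l1 1 154 0.0179; 
shift frac [ 0.0048 -0.0013  0.3605] norm 0.36 turn frac 0.0013
```

Emit:
{"name": "step_arm", "arguments": {
  "deltas": [
    [0.0048, -0.0013, 0.08, 0, 0, 0, -0.4],
    [0, 0, 0.08, 0, 0, 0, -0.4],
    [0, 0, 0.08, 0, 0, 0, -0.4],
    [0, 0, 0.08, 0, 0, 0, -0.4],
    [0, 0, 0.04, 0, 0, 0, -0.4],
    [0, 0, 0, 0, 0, 0, -0.4],
    [0, 0, 0, 0, 0, 0, -1],
    [0, 0, 0, 0, 0, 0, -1]
  ]
}}

```text
time: 47.4
eef_pos: [0.5184, 0.0377, 0.2107]
eef_rot: [0.001, -0.027, 1.0, -0.0]
ft_force: [-0.0, 0.2, -0.7]
finger_gap: 0.008
grip_force: 79.4
```

Emit:
{"name": "step_arm", "arguments": {
  "deltas": [
    [0, 0, 0, 0, 0, 0, -1],
    [0, 0, 0, 0, 0, 0, -1],
    [0, 0, 0, 0, 0, 0, -1],
    [0, 0, -0.04, 0, 0, 0, -1],
    [0, 0, -0.08, 0, 0, 0, -1],
    [0, 0, -0.08, 0, 0, 0, -1],
    [0, 0, -0.08, 0, 0, 0, -1],
    [0, 0, -0.08, 0, 0, 0, -1]
  ]
}}

```text
time: 48.07
eef_pos: [0.5178, 0.0377, 0.3013]
eef_rot: [0.0, -0.027, 1.0, -0.0]
ft_force: [0.3, 0.6, -1.0]
finger_gap: 0.0083
grip_force: 79.7
```

Emit:
{"name": "step_arm", "arguments": {
  "deltas": [
    [0.0318, 0.1085, 0, 0, 0, 0, -1],
    [0.0318, 0.1085, 0, 0, 0, 0, -1],
    [0.0318, 0.1085, 0, 0, 0, 0, -1],
    [0.0318, 0.1085, 0, 0, 0, 0, -1],
    [0.0318, 0.1085, 0, 0, 0, 0, -1],
    [0.0318, 0.1085, 0, 0, 0, 0, -1],
    [0.0318, 0.1085, 0, 0, 0, 0, -1],
    [0.0318, 0.1085, 0, 0, 0, 0, -1]
  ]
}}

```text
time: 48.73
eef_pos: [0.442, 0.2521, 0.3004]
eef_rot: [0.0, -0.027, 1.0, 0.0]
ft_force: [0.3, 0.1, -1.4]
finger_gap: 0.0082
grip_force: 79.7
```

Emit:
{"name": "step_arm", "arguments": {
  "deltas": [
    [0, 0, 0, 0, 0, 0.038, -1],
    [0, 0, 0, 0, 0, 0.038, -1],
    [0, 0, 0, 0, 0, 0.038, -1],
    [0, 0, 0, 0, 0, 0.038, -1],
    [0, 0, 0, 0, 0, 0.038, -1],
    [0, 0, 0, 0, 0, 0.038, -1],
    [0, 0, 0, 0, 0, 0.038, -1],
    [0, 0, 0, 0, 0, 0.038, -1]
  ]
}}

```text
time: 49.4
eef_pos: [0.4427, 0.2509, 0.3004]
eef_rot: [0.0, 0.438, 0.899, 0.0]
ft_force: [-0.1, 0.5, -1.2]
finger_gap: 0.0084
grip_force: 79.6
```

Emit:
{"name": "step_arm", "arguments": {
  "deltas": [
    [0, 0, 0, 0, 0, 0.038, -1],
    [0, 0, 0, 0, 0, 0.038, -1],
    [0, 0, 0, 0, 0, 0.038, -1],
    [0, 0, 0, 0, 0, 0.038, -1],
    [0, 0, 0, 0, 0, 0.038, -1],
    [0, 0, 0, 0, 0, 0, -1],
    [0, 0, 0, 0, 0, 0, -1],
    [0, 0, 0, 0, 0, 0, -1]
  ]
}}

```text
time: 50.07
eef_pos: [0.4427, 0.2509, 0.2999]
eef_rot: [0.0, 0.68, 0.734, 0.0]
ft_force: [-0.2, 0.6, -0.9]
finger_gap: 0.0083
grip_force: 79.6
```

```bash
python3 - <<'E'
from h import *
st,s,P,C=look("wrist","w19"); print(st["time"],pose(st),st["finger_gap"],st["grip_force"],st["ft_force"]); held(P,st,.019); tray(P,C)
go(st,.4435,.2515,.1944,93.9)
E
```

```text
50.0667 (array([0.4427, 0.2509, 0.2999]), np.float64(94.38)) 0.008323869270731393 79.63631629943848 [-0.2215607   0.59297934 -0.92476064]
held: n 1427 x max 0.0188 -> cx -0.0002 y [-0.0135  0.0143] ztop 0.1781
[330. 213.] 479 254 30 10 -85.2 0.0415 547 [218 219 219]
[284. 200.] 444 251 131 91 3.7 0.0233 1487 [165 164 157]
[206. 201.] 382 247 83 1 -86.3 0.0153 184 [95 94 90]
[348. 224.] 505 247 93 34 69.4 0.0152 349 [102 101  97]
[324. 201.] 479 255 38 30 -86.2 0.0157 996 [153 157 155]
[231. 254.] 403 205 35 2 1.5 0.0155 148 [107 106 101]
[276. 196.] 445 249 129 86 3.5 0.0017 10492 [170 169 163]
shift frac [0.0022 0.0031 0.4222] norm 0.422 turn frac 0.0027
```

Emit:
{"name": "step_arm", "arguments": {
  "deltas": [
    [0.0022, 0.0031, 0.07, 0, 0, 0.0027, -1],
    [0, 0, 0.07, 0, 0, 0, -1],
    [0, 0, 0.07, 0, 0, 0, -1],
    [0, 0, 0.07, 0, 0, 0, -1],
    [0, 0, 0.07, 0, 0, 0, -1],
    [0, 0, 0.04, 0, 0, 0, -1],
    [0, 0, 0.02, 0, 0, 0, -1],
    [0, 0, 0.012, 0, 0, 0, -1]
  ]
}}

```text
time: 50.78
eef_pos: [0.4436, 0.2516, 0.1944]
eef_rot: [-0.0, 0.684, 0.73, -0.0]
ft_force: [-14.9, -5.6, 43.7]
finger_gap: 0.0084
grip_force: 86.3
```

Emit:
{"name": "step_arm", "arguments": {
  "deltas": [
    [0, 0, 0, 0, 0, 0, -1],
    [0, 0, -0.001, 0, 0, 0, -0.58],
    [0, 0, 0, 0, 0, 0, -0.58],
    [0, 0, 0, 0, 0, 0, -0.58],
    [0, 0, 0, 0, 0, 0, -0.58],
    [0, 0, -0.06, 0, 0, 0, -0.58],
    [0, 0, -0.12, 0, 0, 0, -0.58],
    [0, 0, -0.14, 0, 0, 0, -0.58]
  ]
}}

```text
time: 51.45
eef_pos: [0.4431, 0.2513, 0.2742]
eef_rot: [-0.001, 0.684, 0.73, -0.002]
ft_force: [1.3, -0.8, -0.1]
finger_gap: 0.0179
grip_force: 0.0
```

Emit:
{"name": "step_arm", "arguments": {
  "deltas": [
    [0, 0, -0.1, 0, 0, -0.038, -0.4],
    [0, 0, 0, 0, 0, -0.038, -0.4],
    [0, 0, 0, 0, 0, -0.038, -0.4],
    [0, 0, 0, 0, 0, -0.038, -0.4],
    [0, 0, 0, 0, 0, -0.038, -0.4],
    [0, 0, 0, 0, 0, -0.038, -0.4],
    [0, 0, 0, 0, 0, -0.038, -0.4],
    [0, 0, 0, 0, 0, -0.038, -0.4]
  ]
}}

```text
time: 52.12
eef_pos: [0.4435, 0.2515, 0.2995]
eef_rot: [0.0, 0.269, 0.963, 0.0]
ft_force: [0.4, 0.6, -0.1]
finger_gap: 0.0259
grip_force: 0.0
```

Emit:
{"name": "step_arm", "arguments": {
  "deltas": [
    [0, 0, 0, 0, 0, -0.038, -0.4],
    [0, 0, 0, 0, 0, -0.038, -0.4],
    [0, 0, 0, 0, 0, -0.038, -0.4],
    [0, 0, 0, 0, 0, -0.038, -0.4],
    [0, 0, 0, 0, 0, -0.038, -0.4],
    [0, 0, 0, 0, 0, 0, -0.4],
    [0, 0, 0, 0, 0, 0, -0.4],
    [0, 0, 0, 0, 0, 0, -0.4]
  ]
}}

```text
time: 52.78
eef_pos: [0.4435, 0.2515, 0.2994]
eef_rot: [0.0, -0.021, 1.0, 0.0]
ft_force: [0.2, 0.1, -0.1]
finger_gap: 0.0259
grip_force: 0.0
```

```bash
python3 - <<'E'
from h import *
st,s,P,C=look("wrist","w20"); print(st["time"],pose(st),st["finger_gap"],st["grip_force"],st["ft_force"]); tray(P,C)
go(st,.576,.0935,.30,182.9)
E
```

```text
52.7833 (array([0.4435, 0.2515, 0.2994]), np.float64(-177.57)) 0.025858558140033246 0.0 [ 0.18157083  0.10150055 -0.11651142]
[282. 215.] 444 251 30 11 -85.8 0.0415 589 [214 215 215]
[283. 259.] 479 254 30 11 -85.3 0.0415 561 [213 214 213]
[279. 175.] 435 250 111 90 3.4 0.0234 1095 [154 153 147]
[283. 245.] 474 254 29 2 -86.1 0.0241 132 [96 97 94]
[282. 280.] 508 254 44 3 -86.3 0.023 200 [131 132 125]
[226. 172.] 420 206 68 1 3.9 0.0154 144 [101 101  96]
[282. 200.] 444 251 38 30 -86.2 0.0156 889 [142 147 147]
[283. 238.] 479 254 38 30 -85.3 0.0157 767 [126 130 130]
[281. 276.] 507 254 45 2 -85.9 0.0153 220 [99 99 94]
[281. 185.] 445 251 126 87 3.7 0.0017 10167 [192 193 191]
[221. 206.] 456 197 70 10 3.4 -0.0 265 [103 102  99]
shift frac [-0.5028 -0.6539 -0.0024] norm 0.825 turn frac -0.0026
```

Both shorts are flat. Now the long cartridge.

Emit:
{"name": "step_arm", "arguments": {
  "deltas": [
    [-0.0629, -0.0817, 0, 0, 0, 0, -0.4],
    [-0.0629, -0.0817, 0, 0, 0, 0, -0.4],
    [-0.0629, -0.0817, 0, 0, 0, 0, -0.4],
    [-0.0629, -0.0817, 0, 0, 0, 0, -0.4],
    [-0.0629, -0.0817, 0, 0, 0, 0, -0.4],
    [-0.0629, -0.0817, 0, 0, 0, 0, -0.4],
    [-0.0629, -0.0817, 0, 0, 0, 0, -0.4],
    [-0.0629, -0.0817, 0, 0, 0, 0, -0.4]
  ]
}}

```text
time: 53.5
eef_pos: [0.5774, 0.0929, 0.2993]
eef_rot: [-0.0, -0.022, 1.0, 0.0]
ft_force: [-0.2, 0.8, 0.0]
finger_gap: 0.0252
grip_force: 0.0
```

Emit:
{"name": "step_arm", "arguments": {
  "deltas": [
    [0, 0, 0, 0, 0, -0.0026, -0.4],
    [0, 0, 0, 0, 0, 0, -0.4],
    [0, 0, 0, 0, 0, 0, -0.4],
    [0, 0, 0, 0, 0, 0, -0.4],
    [0, 0, 0, 0, 0, 0, -0.4],
    [0, 0, 0, 0, 0, 0, -0.4],
    [0, 0, 0, 0, 0, 0, -0.4],
    [0, 0, 0, 0, 0, 0, -0.4]
  ]
}}

```text
time: 54.17
eef_pos: [0.5765, 0.0943, 0.2994]
eef_rot: [0.0, -0.027, 1.0, 0.0]
ft_force: [0.1, 0.3, 0.7]
finger_gap: 0.0255
grip_force: 0.0
```

```bash
python3 - <<'E'
from h import *
st,s,P,C=look("wrist","w21"); print(st["time"],pose(st),st["finger_gap"],st["grip_force"],st["ft_force"]); dock(P,C)
go(st,.576,.0938,.2095,182.9)
E
```

```text
54.1667 (array([0.5765, 0.0943, 0.2994]), np.float64(-176.9)) 0.02552278748829065 0.0 [0.05574001 0.26775105 0.70273774]
[281. 221.] 576 94 30 11 2.7 0.0575 660 [213 214 214]
[213. 131.] 518 38 43 33 3.3 0.0178 2309 [190 190 191]
[282. 130.] 515 91 43 35 3.0 0.0178 2550 [162 159 162]
[216. 208.] 581 41 57 33 3.2 0.0178 2754 [214 215 214]
[261. 207.] 579 78 56 1 2.5 0.0186 120 [141 139 141]
[302. 208.] 577 110 57 2 2.8 0.018 172 [184 185 185]
s0 -1 247 0.0177; s0 1 245 0.0177; s1 -1 238 0.0176; s1 1 222 0.0177; l0 -1 251 0.0317; l0 1 220 0.0318; l1 -1 212 0.0176; l1 1 198 0.0179; 
shift frac [ 0.0023 -0.0019  0.3597] norm 0.36 turn frac 0.0011
```

Emit:
{"name": "step_arm", "arguments": {
  "deltas": [
    [0.0023, -0.0019, 0.08, 0, 0, 0, -0.4],
    [0, 0, 0.08, 0, 0, 0, -0.4],
    [0, 0, 0.08, 0, 0, 0, -0.4],
    [0, 0, 0.08, 0, 0, 0, -0.4],
    [0, 0, 0.04, 0, 0, 0, -0.4],
    [0, 0, 0, 0, 0, 0, -0.4],
    [0, 0, 0, 0, 0, 0, -1],
    [0, 0, 0, 0, 0, 0, -1]
  ]
}}

```text
time: 54.88
eef_pos: [0.5765, 0.0935, 0.2106]
eef_rot: [0.001, -0.027, 1.0, -0.0]
ft_force: [0.9, 0.1, -0.0]
finger_gap: 0.0081
grip_force: 79.7
```

Emit:
{"name": "step_arm", "arguments": {
  "deltas": [
    [0, 0, 0, 0, 0, 0, -1],
    [0, 0, 0, 0, 0, 0, -1],
    [0, 0, 0, 0, 0, 0, -1],
    [0, 0, -0.04, 0, 0, 0, -1],
    [0, 0, -0.08, 0, 0, 0, -1],
    [0, 0, -0.08, 0, 0, 0, -1],
    [0, 0, -0.08, 0, 0, 0, -1],
    [0, 0, -0.08, 0, 0, 0, -1]
  ]
}}

```text
time: 55.55
eef_pos: [0.5759, 0.0935, 0.3012]
eef_rot: [0.0, -0.027, 1.0, -0.0]
ft_force: [1.4, 0.3, -0.6]
finger_gap: 0.0081
grip_force: 79.8
```

Emit:
{"name": "step_arm", "arguments": {
  "deltas": [
    [0.0797, 0.0818, 0, 0, 0, 0, -1],
    [0.0797, 0.0818, 0, 0, 0, 0, -1],
    [0.0797, 0.0818, 0, 0, 0, 0, -1],
    [0.0797, 0.0818, 0, 0, 0, 0, -1],
    [0.0797, 0.0818, 0, 0, 0, 0, -1],
    [0.0797, 0.0818, 0, 0, 0, 0, -1],
    [0.0797, 0.0818, 0, 0, 0, 0, -1],
    [0.0797, 0.0818, 0, 0, 0, 0, -1]
  ]
}}

```text
time: 56.22
eef_pos: [0.4069, 0.249, 0.3002]
eef_rot: [0.0, -0.027, 1.0, 0.0]
ft_force: [0.7, 0.5, -0.7]
finger_gap: 0.0084
grip_force: 79.8
```

Emit:
{"name": "step_arm", "arguments": {
  "deltas": [
    [0, 0, 0, 0, 0, 0.038, -1],
    [0, 0, 0, 0, 0, 0.038, -1],
    [0, 0, 0, 0, 0, 0.038, -1],
    [0, 0, 0, 0, 0, 0.038, -1],
    [0, 0, 0, 0, 0, 0.038, -1],
    [0, 0, 0, 0, 0, 0.038, -1],
    [0, 0, 0, 0, 0, 0.038, -1],
    [0, 0, 0, 0, 0, 0.038, -1]
  ]
}}

```text
time: 56.88
eef_pos: [0.408, 0.2483, 0.3001]
eef_rot: [0.0, 0.438, 0.899, 0.0]
ft_force: [0.0, 1.0, -0.7]
finger_gap: 0.0081
grip_force: 79.9
```

Emit:
{"name": "step_arm", "arguments": {
  "deltas": [
    [0, 0, 0, 0, 0, 0.038, -1],
    [0, 0, 0, 0, 0, 0.038, -1],
    [0, 0, 0, 0, 0, 0.038, -1],
    [0, 0, 0, 0, 0, 0.038, -1],
    [0, 0, 0, 0, 0, 0.038, -1],
    [0, 0, 0, 0, 0, 0, -1],
    [0, 0, 0, 0, 0, 0, -1],
    [0, 0, 0, 0, 0, 0, -1]
  ]
}}

```text
time: 57.55
eef_pos: [0.4081, 0.2483, 0.2997]
eef_rot: [0.0, 0.68, 0.734, 0.0]
ft_force: [-0.7, -0.3, 0.2]
finger_gap: 0.0079
grip_force: 79.9
```

```bash
python3 - <<'E'
from h import *
st,s,P,C=look("wrist","w22"); print(st["time"],pose(st),st["finger_gap"],st["grip_force"],st["ft_force"]); held(P,st,.027); tray(P,C)
go(st,.4086,.2491,.195,93.9)
E
```

```text
57.55 (array([0.4081, 0.2483, 0.2997]), np.float64(94.37)) 0.007868314233470017 79.89436268806458 [-0.72960264 -0.34569906  0.18134343]
held: n 2464 x max 0.0271 -> cx 0.0001 y [-0.0138  0.0145] ztop 0.1783
[329. 213.] 444 252 30 10 -87.7 0.0415 546 [218 219 218]
[375. 213.] 479 254 30 11 -86.0 0.0414 543 [218 219 218]
[332. 199.] 444 251 131 91 3.8 0.0233 1434 [184 184 177]
[365. 205.] 475 255 30 8 78.1 0.0237 110 [98 99 96]
[376. 229.] 493 235 113 55 53.2 0.0153 597 [103 102  98]
[325. 200.] 444 252 38 30 -86.4 0.0157 903 [156 160 160]
[361. 200.] 479 255 37 30 -85.5 0.0157 787 [139 143 143]
[324. 191.] 447 248 131 89 3.4 0.0018 7557 [217 218 217]
[234. 233.] 369 216 21 7 36.6 0.0001 137 [103 104 100]
shift frac [0.0031 0.0021 0.4188] norm 0.419 turn frac 0.0026
```

Emit:
{"name": "step_arm", "arguments": {
  "deltas": [
    [0.0031, 0.0021, 0.07, 0, 0, 0.0026, -1],
    [0, 0, 0.07, 0, 0, 0, -1],
    [0, 0, 0.07, 0, 0, 0, -1],
    [0, 0, 0.07, 0, 0, 0, -1],
    [0, 0, 0.06, 0, 0, 0, -1],
    [0, 0, 0.03, 0, 0, 0, -1],
    [0, 0, 0.02, 0, 0, 0, -1],
    [0, 0, 0.01, 0, 0, 0, -1]
  ]
}}

```text
time: 58.27
eef_pos: [0.4087, 0.2491, 0.1992]
eef_rot: [-0.0, 0.684, 0.73, -0.0]
ft_force: [0.2, 0.1, 0.1]
finger_gap: 0.0079
grip_force: 79.9
```

Emit:
{"name": "step_arm", "arguments": {
  "deltas": [
    [0, 0, 0.01, 0, 0, 0, -1],
    [0, 0, 0.008, 0, 0, 0, -1],
    [0, 0, 0, 0, 0, 0, -1],
    [0, 0, 0, 0, 0, 0, -0.58],
    [0, 0, 0, 0, 0, 0, -0.58],
    [0, 0, 0, 0, 0, 0, -0.58],
    [0, 0, 0, 0, 0, 0, -0.58],
    [0, 0, -0.06, 0, 0, 0, -0.58]
  ]
}}

```text
time: 58.93
eef_pos: [0.408, 0.2489, 0.2083]
eef_rot: [-0.001, 0.684, 0.729, -0.002]
ft_force: [-0.3, -0.6, -0.5]
finger_gap: 0.0176
grip_force: 0.0
```

Emit:
{"name": "step_arm", "arguments": {
  "deltas": [
    [0, 0, -0.12, 0, 0, 0, -0.58],
    [0, 0, -0.14, 0, 0, 0, -0.58],
    [0, 0, -0.14, 0, 0, 0, -0.58],
    [0, 0, -0.1, 0, 0, 0, -0.58],
    [0, -0.1, 0, 0, 0, 0, -0.58],
    [0, 0, 0, 0, 0, 0, -0.58],
    [0, 0, 0, 0, 0, 0, -0.58],
    [0, 0, 0, 0, 0, 0, -0.58]
  ]
}}

```text
time: 59.6
eef_pos: [0.3839, 0.2475, 0.3347]
eef_rot: [-0.0, 0.684, 0.73, -0.0]
ft_force: [-0.0, 0.1, -0.1]
finger_gap: 0.0181
grip_force: 0.0
```

```bash
python3 - <<'E'
from h import *
st,s,P,C=look("wrist","w23"); print(st["time"],pose(st),st["finger_gap"],st["grip_force"],st["ft_force"]); tray(P,C)
st,s,P,C=look("side","s23")
E
```

```text
59.6 (array([0.3839, 0.2475, 0.3347]), np.float64(93.7)) 0.018110825184953973 0.0 [-0.0094813   0.13668017 -0.09235404]
[311. 202.] 409 250 30 10 -85.0 0.0415 454 [218 219 218]
[352. 202.] 444 251 30 11 -86.8 0.0415 444 [218 219 219]
[390. 201.] 479 255 30 11 -85.4 0.0416 414 [217 219 218]
[349. 194.] 445 251 130 90 3.9 0.0233 1245 [192 192 187]
[369. 221.] 466 222 152 71 37.7 0.0156 614 [106 106 101]
[308. 191.] 410 250 53 30 -86.0 0.0156 1313 [159 164 166]
[343. 192.] 444 252 37 30 -86.2 0.0157 694 [152 157 156]
[376. 192.] 479 254 38 30 -87.1 0.0156 618 [131 134 134]
[342. 192.] 448 247 132 90 3.6 0.0018 6172 [217 218 218]
[265. 221.] 370 217 25 9 38.1 0.0002 158 [ 99 100  96]
```

View pics/s23.png

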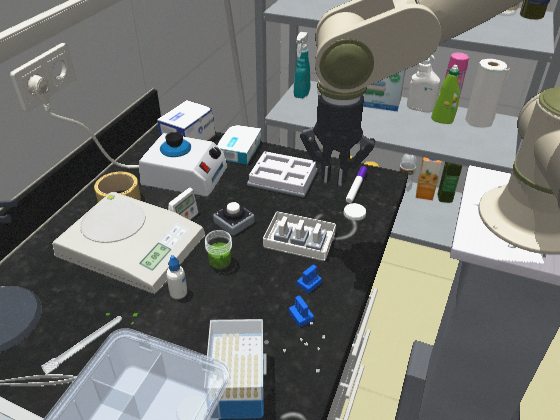

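All three cartridges stand flat, side by side in the tray at (300,235). The dock is empty and the bystanders are where they were.

```bash
python3 -c "
from workcell import arm; print(arm.sign_off())"
```

```text
the job is handed in; nothing more can be done
None
```

Job handed in at about 60 s: all three cartridges were pressed flush in the dock, the jog button was held down for about 9.3 s and released, and the cartridges now stand tab up, flat and side by side in the white tray.

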